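Unstack the cooling fans onto their covers

TASK

Take the pile of cooling fans apart and set every fan, including the one lying beside the pile, over the air cut-out of its own size: largest fan on the largest cover, and so on down to the smallest. Each must lie flat, label up, centred over the cut-out and square to the cover so that it can be screwed down next. Set them down rather than drop them, never let one topple over, and leave the pliers and the screw pot where they are.

Things in the scene. Friction and masses are not known exactly. Their poses are not given: they have to be found in the camera images.
- fan_60: The largest of four loose dark grey axial fans, silver label on the hub facing up: square frame 60 x 60 mm, 20 mm high, about 70 g. Lies on a 4 mm thick cardboard pad, either at the bottom of the pile or beside it. Grip across either pair of flat sides. Origin: centre of underside; z up, x and y square to the sides.
- fan_50: The second largest of four loose dark grey axial fans, silver label on the hub facing up: square frame 50 x 50 mm, 20 mm high, about 48 g. Lies on the same pad, either beside the pile or at the bottom of it. Grip across either pair of flat sides. Origin: centre of underside; z up, x and y square to the sides.
- fan_40: The third largest of four loose dark grey axial fans, silver label on the hub facing up: square frame 40 x 40 mm, 20 mm high, about 32 g. Second in the pile, on whichever of the 60 and 50 mm fans is at the bottom. Grip across either pair of flat sides. Origin: centre of underside; z up, x and y square to the sides.
- fan_30: The smallest of four loose dark grey axial fans, silver label on the hub facing up: square frame 30 x 30 mm, 15 mm high, about 15 g. Top of the pile, on the 40 mm fan. Grip across either pair of flat sides. Origin: centre of underside; z up, x and y square to the sides.
- cover_60: The largest of four fixed aluminium covers: 90 mm along its x, 112 mm along its y, flat top 15 mm above the bench, with a round air cut-out 57 mm across in the middle and four screw holes in a 50 mm square round it; takes the 60 mm fan. Origin: on the bench, below the middle of the cut-out; z up, x and y along the edges.
- cover_50: The second largest of four fixed aluminium covers: 80 mm along its x, 100 mm along its y, flat top 15 mm above the bench, with a round air cut-out 47 mm across in the middle and four screw holes in a 40 mm square round it; takes the 50 mm fan. Origin: on the bench, below the middle of the cut-out; z up, x and y along the edges.
- cover_40: The third largest of four fixed aluminium covers: 70 mm along its x, 88 mm along its y, flat top 15 mm above the bench, with a round air cut-out 38 mm across in the middle and four screw holes in a 32 mm square round it; takes the 40 mm fan. Origin: on the bench, below the middle of the cut-out; z up, x and y along the edges.
- cover_30: The smallest of four fixed aluminium covers: 60 mm along its x, 76 mm along its y, flat top 15 mm above the bench, with a round air cut-out 28 mm across in the middle and four screw holes in a 24 mm square round it; takes the 30 mm fan. Origin: on the bench, below the middle of the cut-out; z up, x and y along the edges.
- pliers: Bystander: loose red-handled pliers, about 145 mm long and 12 mm high, lying on the mat on the far side of the pad. Origin: on the underside at the pivot; x points to the jaws.
- screw_pot: Bystander: loose white plastic pot of screws, 52 mm across, 22 mm high, on the mat beyond the pad, beside the pliers. Origin: centre of its underside.
Things that resemble listed ones, but are neither listed nor needed, are in the scene too. Leave any green or turquoise look-alike of the fan_60 alone.

How it is judged (in metres and radians):
At the end, for the whole second after the job is handed in: Each of the four fans lies flat, label up, on top of the cover of its own size: its centre within 8 mm of the middle of the cut-out, its sides square with the cover's edges within 0.2 rad (any quarter turn will do), its underside on the cover's top within 3 mm, at rest (horizontal distance between fan_60 and cover_60 below 0.008 m and z of fan_60 in the frame of cover_60 between 0.012 and 0.018 m and angle between each of fan_60, fan_50, fan_40, fan_30's own z axis and vertical below 0.1 rad and (angle between the x axis of fan_60 and the x axis of cover_60, either way round below 0.2 rad or angle between the x axis of fan_60 and the y axis of cover_60, either way round below 0.2 rad) and linear speed of each of fan_60, fan_50, fan_40, fan_30 below 0.02 m/s and angular speed of each of fan_60, fan_50, fan_40, fan_30 below 0.2 rad/s and horizontal distance between fan_50 and cover_50 below 0.008 m and z of fan_50 in the frame of cover_50 between 0.012 and 0.018 m and (angle between the x axis of fan_50 and the x axis of cover_50, either way round below 0.2 rad or angle between the x axis of fan_50 and the y axis of cover_50, either way round below 0.2 rad) and horizontal distance between fan_40 and cover_40 below 0.008 m and z of fan_40 in the frame of cover_40 between 0.012 and 0.018 m and (angle between the x axis of fan_40 and the x axis of cover_40, either way round below 0.2 rad or angle between the x axis of fan_40 and the y axis of cover_40, either way round below 0.2 rad) and horizontal distance between fan_30 and cover_30 below 0.008 m and z of fan_30 in the frame of cover_30 between 0.012 and 0.018 m and (angle between the x axis of fan_30 and the x axis of cover_30, either way round below 0.2 rad or angle between the x axis of fan_30 and the y axis of cover_30, either way round below 0.2 rad)); the robot touches nothing.
It fails at once if a fan is dropped (it moves faster than 0.8 m/s with no finger on it, a fall of about 3 cm) ((linear speed of fan_60 above 0.8 m/s and contact force between fan_60 and the fingers below 0.05 N) or (linear speed of fan_50 above 0.8 m/s and contact force between fan_50 and the fingers below 0.05 N) or (linear speed of fan_40 above 0.8 m/s and contact force between fan_40 and the fingers below 0.05 N) or (linear speed of fan_30 above 0.8 m/s and contact force between fan_30 and the fingers below 0.05 N)).
It fails at once if a fan topples over (tilts more than 0.8 rad) (angle between any of fan_60, fan_50, fan_40, fan_30's own z axis and vertical above 0.8 rad).
It fails at once if the pliers or the screw pot are moved by more than 30 mm (distance of any of pliers, screw_pot from where it was at the start of the episode above 0.03 m).
It also fails if it takes over 96 s, if anything falls off the work surface, if the arm or the gripper's body presses on something with over 40 N, if the wrist force passes 120 N, or if a joint passes its speed limit or range.

ROBOT

A 6-joint arm with a two-finger parallel gripper is mounted at the origin on the work surface. World frame = base frame: x ahead of the robot, y to its left, z up, the work surface at z = 0. Lengths are in mm, angles in rad, forces in N, time in s.
With the tool pointing down it reaches from about 275 to 1000 mm from the base axis. Payload 8.4 kg.
Tool frame: the origin (TCP) lies midway between the tips of the shut fingers; the grasp point (between the pads) lies r.grasp_offset behind it (r.grasp_offset is the distance from the TCP to the grasp point, in mm); z points along the fingers, y is the direction in which the jaws open and shut (so a half turn about z gives the same grasp; the last joint's range is limited). The gripper opens to 85 mm and grips with 20 to 120 N. Pads are 22 mm wide; open, the fingers measure 114 mm over their backs; the gripper's body (76 mm by 85 mm) begins 54 mm behind the grasp point. The pads swing forward as they close: fully open they stand 13 mm farther back than shut.
Start: joints at [-1.122, 0.353, 1.633, -0, 1.155, -0.002], TCP at [272.303, -562.565, 231.281] pointing down, gripper open.
Joint ranges: [-2.63, 2.63], [-0.92, 2.1], [0.06, 2.66], [-1.3, 4.44], [0, 2.69], [-3.02, 3.02]. Speed limits (rad/s): [2.22, 2.22, 2.79, 3.14, 3.14, 3.14].

INTERFACE

Orientations are given as [roll, pitch, yaw] about the fixed x, y, z axes, in that order (R = Rz(yaw) Ry(pitch) Rx(roll)).
In Python, from rig import r gives the robot as it stands.
- The arm moves only by the tool jog_arm, never from a script. Its argument "series" is a list that holds one entry, the list of rows, each a list of 7 numbers: the shift along the tool's x, y, z in cm, then the turn, a rotation vector about the tool's x, y, z in degrees, then the finger opening in cm, from 0 to 8.54. A call has 1 to 5 rows; each row is the pose to reach, as a shift and turn from the pose commanded when the call began, along the tool's axes at that moment; what a row does not reach only later rows make up. A row lasts 1/8 s, in which the tool goes at most 62.5 mm and 10.7 degrees, less where a joint would pass 70% of its speed; a pose out of reach is approached as far as the arm can. A call with a gripper value outside its range is refused whole. The fingers move at their own pace and stop on an object; "newtons" is the grip in N (left out, the last holds). Time passes only in rows, so rows that repeat a pose let the fingers close. It gives the time, the measured TCP pose, the force and the opening at its end, in the units of the state.
- r.sense(): the state, without advancing time (a new reading comes with each control period).
- r.grab_frame(name): name is "side" or "top"; returns the picture (420x560x3 uint8, red, green, blue); there is no depth.
- r.calibration(name): a dict with "mtx" (3x3 intrinsics, pixels), "origin" and "attitude" of the camera in the world. Camera axes: x right, y down, z forward; pixel columns grow to the right and rows downward; lengths in mm; the calibration is good to about 2 mm. A picture is of the moment at which its call begins. calibration takes no time and is no camera call.
- r.sign_off(): hands the job in, once; it reports no verdict.
The state is a dict: "clock": time; "qpos": joint angles; "qvel": joint speeds; "joint_efforts": joint torques, N m; "eef_pos": TCP position; "tcp_rot": TCP orientation; "contact_force": force on the tool from outside, world axes, zero at the start; "wrist_torque": the same for the moment, N m; "opening": opening from 0.0 (shut) to 1.0 (fully open).
Only numpy, scipy, OpenCV 4.12 (cv2) and the standard library are available. Lean on these libraries where they do the work, as an engineer would, in place of code of your own. Each camera call takes 0.05 s, during which the arm holds its last target.

## Working session

There is one attempt and no reset: what is moved stays moved. The work goes in short steps, Python scripts to look and compute and a tool call to move; the robot and the scene stay as the last step left them, time stands still between calls to the robot, and variables do not carry over. Pictures are saved under pics/ and viewed, and the job is handed in when it is done.

Besides the shell and the picture viewer there is one more tool, called after "Call:" as name(argument=value, ...) on one line, values as JSON. jog_arm: Moves the arm, as the interface text tells. Its arguments: {"type":"object","properties":{"series":{"type":"array","items":{"type":"array","items":{"type":"array","items":{"type":"number"}}}},"newtons":{"type":"number"}},"required":["series"]}

```bash
ls; mkdir -p pics
python3 - <<'E'
from rig import r
import cv2
print(r.sense()); print(r.grasp_offset)
for n in("side","top"):
    im=r.grab_frame(n); cv2.imwrite(f"pics/{n}0.png",im[:,:,::-1]); print(n,r.calibration(n))
E
```

```text
pics
{'clock': 0.0, 'qpos': array([-1.12241356e+00,  3.53644901e-01,  1.63417827e+00,  2.27830601e-06,
        1.15521197e+00, -2.41282596e-03]), 'qvel': array([-0.00010158, -0.00074157,  0.00194569,  0.00138441, -0.0009694 ,
        0.00019853]), 'joint_efforts': array([ 1.28154039e-03, -6.05253053e+01, -3.42070985e+01, -3.74075000e-06,
        9.25235421e-03,  3.89479578e-05]), 'eef_pos': array([ 272.07501338, -562.10980893,  230.54483486]), 'tcp_rot': array([-3.14015018e+00, -5.56350632e-06,  4.50794668e-01]), 'contact_force': array([-0.16026298,  0.35995254, -0.57279235]), 'wrist_torque': array([ 0.01952281, -0.03255331, -0.00737328]), 'opening': 1.0047510990845199}
18.700000000000003
side {'mtx': array([[411.06617417,   0.        , 276.88382399],
       [  0.        , 411.06617417, 210.24241343],
       [  0.        ,   0.        ,   1.        ]]), 'origin': array([243.56191856, 620.68981603, 470.41546248]), 'attitude': array([-2.08468658,  0.01204819, -2.71644739])}
top {'mtx': array([[461.80102947,   0.        , 288.8720527 ],
       [  0.        , 461.80102947, 216.39662317],
       [  0.        ,   0.        ,   1.        ]]), 'origin': array([416.79504171,  -6.66324108, 943.19171065]), 'attitude': array([-3.00700529,  0.01767208, -1.56610843])}
```

View pics/top0.png

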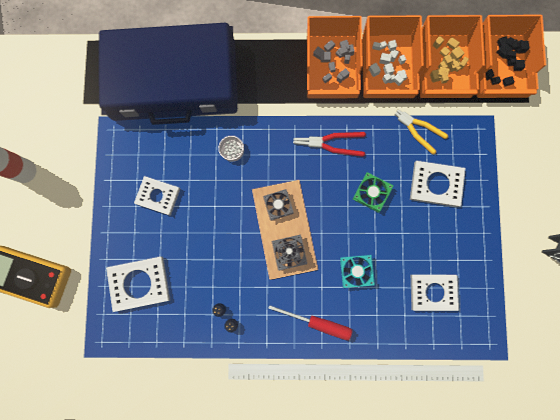

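View pics/side0.png

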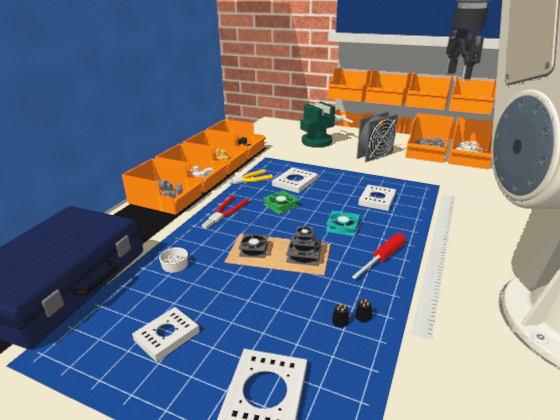

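The top view shows the pad at (285,229), with a lone fan at (278,205) and the pile at (289,250). The four covers are at (438,184), (435,292), (139,284) and (157,195). There are green and turquoise look-alikes at (374,191) and (357,271), to be left alone. Next I'll take enlarged crops.

```bash
cat > h.py <<'E'
import numpy as np, cv2
from scipy.spatial.transform import Rotation as R
from rig import r
CAL={n:r.calibration(n) for n in("side","top")}
def Rc(n): return R.from_euler('xyz',CAL[n]["attitude"]).as_matrix()
def ray(n,p,z):
    c=CAL[n]; d=Rc(n)@np.linalg.inv(c["mtx"])@np.array([p[0],p[1],1.0]); o=c["origin"]
    return o+d*(z-o[2])/d[2]
def proj(n,P):
    c=CAL[n]; q=c["mtx"]@(Rc(n).T@(np.asarray(P,float)-c["origin"])); return q[:2]/q[2]
def crop(im,x0,y0,x1,y1,s,name):
    c=cv2.resize(im[y0:y1,x0:x1,::-1],None,fx=s,fy=s,interpolation=cv2.INTER_CUBIC); cv2.imwrite(name,c)
E
python3 - <<'E'
from h import *
t=cv2.imread("pics/top0.png")[:,:,::-1]; s=cv2.imread("pics/side0.png")[:,:,::-1]
crop(t,245,175,325,285,5,"pics/c_top.png"); crop(s,220,215,340,275,6,"pics/c_side.png")
hsv=cv2.cvtColor(t[:,:,::-1].copy(),cv2.COLOR_BGR2HSV)
m=((hsv[...,1]<60)&(hsv[...,2]>130)).astype(np.uint8)*255
m=cv2.morphologyEx(m,cv2.MORPH_CLOSE,np.ones((3,3)))
cs,h=cv2.findContours(m,cv2.RETR_CCOMP,cv2.CHAIN_APPROX_NONE)
for i,c in enumerate(cs):
    a=cv2.contourArea(c)
    if h[0][i][3]<0 and 600<a<6000:
        P=np.array([ray("top",p,15)[:2] for p in c[:,0].astype(float)],np.float32)
        rc=cv2.minAreaRect(P); print("outer",cv2.minAreaRect(c)[0],"mm c,size,ang",rc)
        j=h[0][i][2]
        while j>=0:
            if cv2.contourArea(cs[j])>60:
                Q=np.array([ray("top",p,15)[:2] for p in cs[j][:,0].astype(float)],np.float32)
                print("   hole",cv2.fitEllipse(Q))
            j=h[0][j][0]
E
```

```text
outer (434.0, 292.0) mm c,size,ang ((392.6794738769531, -277.22802734375), (70.15990447998047, 92.6291732788086), 0.3349058926105499)
   hole ((392.3284606933594, -278.0509033203125), (37.56891632080078, 39.57154846191406), 77.08602142333984)
outer (136.3787078857422, 285.4429931640625) mm c,size,ang ((404.9440612792969, 315.28729248046875), (114.4374771118164, 123.29373931884766), 6.50185489654541)
   hole ((406.310302734375, 314.2661437988281), (57.5997428894043, 58.03369140625), 97.47217559814453)
outer (150.91680908203125, 194.62347412109375) mm c,size,ang ((587.2252197265625, 295.31719970703125), (194.3066864013672, 75.28336334228516), 85.75402069091797)
   hole ((586.1486206054688, 283.3761291503906), (28.767215728759766, 30.543113708496094), 118.26530456542969)
outer (437.481689453125, 183.12225341796875) mm c,size,ang ((612.00390625, -291.7063903808594), (104.64909362792969, 80.75138092041016), 80.90304565429688)
   hole ((612.140869140625, -292.53814697265625), (46.88832473754883, 49.11507797241211), 91.48170471191406)
```

Run:
```python
from h import *
print(ray("top",(280,216),0),ray("top",(280,116),0),ray("top",(380,216),0))
```

```text
[545.23259748  28.90907525   0.        ] [759.65814209  30.46734088   0.        ] [ 545.70116431 -176.63242524    0.        ]
```

View pics/c_top.png

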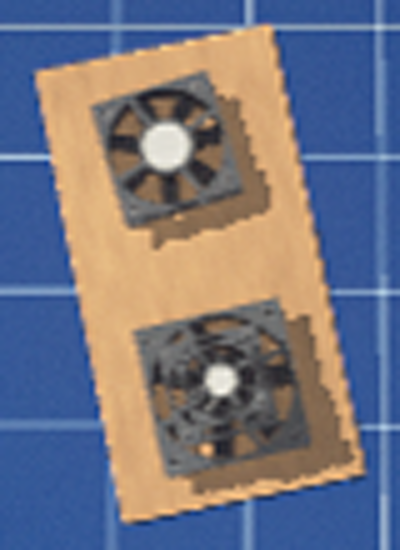

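View pics/c_side.png

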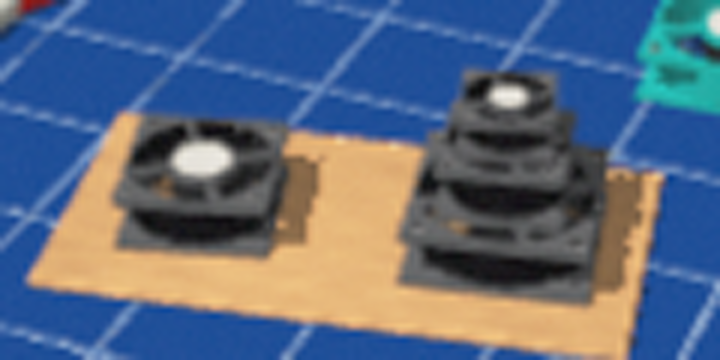

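Run:
```python
from h import *
t=cv2.imread("pics/top0.png")[:,:,::-1]; s=cv2.imread("pics/side0.png")[:,:,::-1]
def enh(im):
    lab=cv2.cvtColor(np.ascontiguousarray(im),cv2.COLOR_RGB2LAB); lab[...,0]=np.clip(lab[...,0].astype(float)*1.6,0,255); return cv2.cvtColor(lab,cv2.COLOR_LAB2RGB)
crop(enh(t),268,230,313,275,13,"pics/c2.png"); crop(enh(s),284,222,326,268,13,"pics/c3.png")
g=cv2.cvtColor(np.ascontiguousarray(t),cv2.COLOR_RGB2HSV)
for n,x0,y0,x1,y1 in (("60",95,245,185,325),("30",125,165,190,225),("50",400,150,475,215),("40",400,260,470,325)):
    sub=g[y0:y1,x0:x1]; m=((sub[...,1]<40)&(sub[...,2]>200)).astype(np.uint8)*255
    m=cv2.morphologyEx(m,cv2.MORPH_CLOSE,np.ones((3,3)))
    cs,h=cv2.findContours(m,cv2.RETR_EXTERNAL,cv2.CHAIN_APPROX_NONE); c=max(cs,key=cv2.contourArea)
    P=np.array([ray("top",p+[x0,y0],15)[:2] for p in c[:,0].astype(float)],np.float32)
    cv2.imwrite(f"pics/m{n}.png",cv2.resize(m,None,fx=3,fy=3)); print(n,cv2.minAreaRect(P),cv2.contourArea(P))
```

```text
60 ((406.0141296386719, 314.6361389160156), (89.04190063476562, 111.51531219482422), 11.716287612915039) 9528.96921265428
30 ((588.3343505859375, 283.3925476074219), (75.798828125, 62.43097686767578), 71.82201385498047) 4224.42376579158
50 ((612.2642822265625, -292.2644958496094), (99.52779388427734, 79.37493133544922), 81.07068634033203) 7549.85884838365
40 ((392.63140869140625, -277.9118957519531), (66.30767822265625, 87.43196105957031), 0.26013052463531494) 5657.96524736681
```

View pics/c2.png

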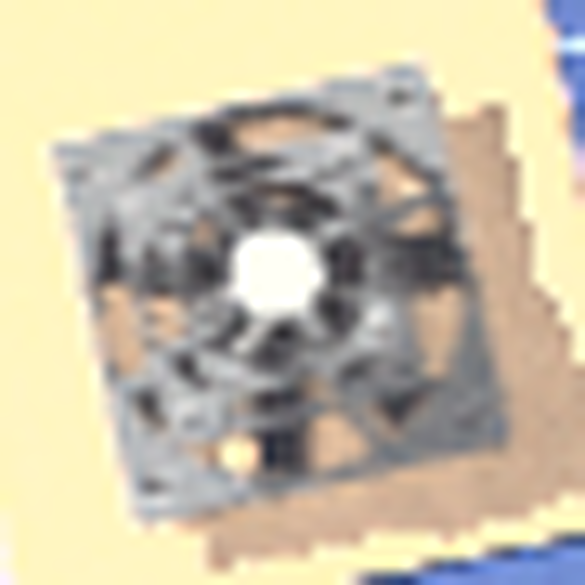

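View pics/c3.png

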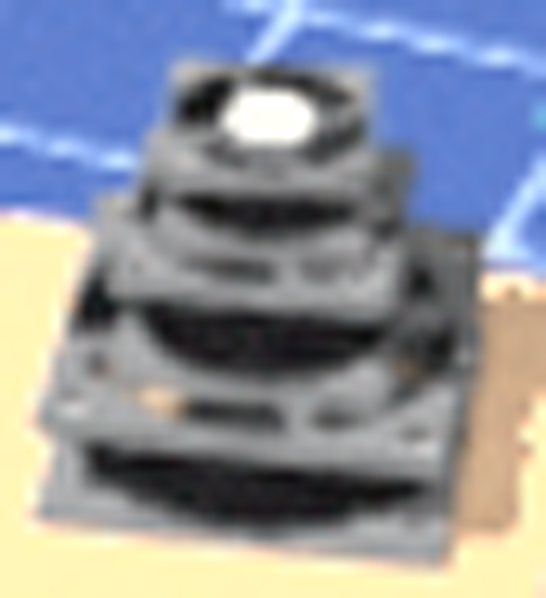

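Run:
```python
from h import *
def S(l,z,n="30"):
    P=np.array([ray("side",(284+u/13-.5*12/13,222+v/13-.5*12/13),z)[:2] for u,v in l]); 
    print("side",P.round(1).tolist(), [(round(float(np.degrees(np.arctan2(*(P[(i+1)%len(P)]-P[i])[::-1]))),1),round(float(np.linalg.norm(P[(i+1)%len(P)]-P[i])),1)) for i in range(len(P))])
S([(175,65),(378,68),(372,180),(150,155)],59)
S([(105,200),(410,150),(400,285),(105,265)],44)
S([(40,420),(455,465),(480,240),(100,205)],24)
def T(l,z):
    P=np.array([ray("top",(268+u/13-.46,230+v/13-.46),z)[:2] for u,v in l]);
    print("top",P.round(1).tolist(),P.mean(0), [(round(float(np.degrees(np.arctan2(*(P[(i+1)%len(P)]-P[i])[::-1]))),1),round(float(np.linalg.norm(P[(i+1)%len(P)]-P[i])),1)) for i in range(len(P))])
T([(55,145),(420,62),(508,440),(138,520)],24)
t=cv2.imread("pics/top0.png"); s=cv2.imread("pics/side0.png")
def lab(im,x0,y0,x1,y1,th=190):
    g=im[y0:y1,x0:x1]; m=(g.min(2)>th).astype(np.uint8); k,l,st,c=cv2.connectedComponentsWithStats(m)
    i=1+np.argmax(st[1:,4]); return c[i]+[x0,y0],st[i,4]
for nm,n,im,b,z in(("30","top",t,(280,240,300,262),59),("30","side",s,(296,222,316,238),59),("50","top",t,(268,195,290,215),24),("50","side",s,(244,235,264,250),24)):
    c,a=lab(im,*b); print(nm,n,c,a,ray(n,c,z),ray(n,c,z-3))
# 50 beside corners from c_top
P=np.array([ray("top",(245+u/5-.4,175+v/5-.4),24)[:2] for u,v in [(92,105),(207,70),(243,190),(130,228)]])
print(P.mean(0),[(np.degrees(np.arctan2(*(P[(i+1)%4]-P[i])[::-1])).round(1),np.linalg.norm(P[(i+1)%4]-P[i]).round(1)) for i in range(4)])
# pliers / pot
for nm,p,z in (("pot",(231,149),20),("plierstip",(294,142),10),("pliershandle",(366,134),10),("screwdriver",(330,328),20),("green",(374,191),25),("teal",(357,271),25)): print(nm,ray("top",p,z))
```

```text
side [[487.6, 1.1], [460.1, -9.8], [450.5, 18.7], [481.7, 25.1]] [(-158.4, 29.6), (108.4, 30.1), (11.5, 31.8), (-76.4, 24.7)]
side [[491.9, 17.2], [455.7, -13.1], [445.1, 20.9], [485.4, 32.8]] [(-140.1, 47.1), (107.5, 35.6), (16.4, 42.0), (-67.4, 16.9)]
side [[490.0, 45.5], [432.1, 32.3], [447.6, -23.3], [503.7, -9.6]] [(-167.1, 59.5), (-74.4, 57.7), (13.8, 57.8), (103.9, 56.8)]
top [[492.2, 44.1], [505.1, -11.9], [447.4, -25.4], [435.0, 30.9]] [469.93356013   9.40099207] [(-77.0, 57.5), (-166.9, 59.3), (102.4, 57.6), (13.0, 58.7)]
30 top [288.61904762 250.76190476] 21 [470.11679445   9.69815554  59.        ] [470.29771139   9.75366861  56.        ]
30 side [304.  230.5] 10 [470.28921281   8.9957018   59.        ] [471.94248534   4.5352901   56.        ]
50 top [277.74193548 203.74193548] 62 [566.91013856  32.74270218  24.        ] [567.40007475  32.87131282  21.        ]
50 side [253.29411765 241.05882353] 34 [566.55387767  32.039339    24.        ] [568.72444737  28.08349163  21.        ]
[565.97090864  31.82404307] [(np.float64(-72.7), np.float64(48.7)), (np.float64(-163.3), np.float64(51.3)), (np.float64(108.9), np.float64(47.9)), (np.float64(17.6), np.float64(52.6))]
pot [681.77818323 130.30847093  20.        ]
plierstip [6.99619972e+02 4.64526665e-01 1.00000000e+01]
pliershandle [ 716.71599362 -149.49911425   10.        ]
screwdriver [322.23338701 -71.0331374   20.        ]
green [ 593.10316173 -161.18044207   25.        ]
teal [ 432.82360128 -124.59558957   25.        ]
```

Sizes and positions agree in both views. The fan beside the pile measures about 50 mm, at (566,32) with yaw about 17°. The pile's bottom fan measures about 59 mm, so it is fan_60, at (470,9) with yaw about 13°. The 30 mm fan's label is at (470,9.4) in both views.

By hole and outline:

| Cover | Position (mm) | Yaw |
|---|---|---|
| cover_60 | (406,314) | 11.7° |
| cover_30 | (587,283) | -18° |
| cover_50 | (612,-292) | -9° |
| cover_40 | (392,-278) | 0° |

Now the move helper.

```bash
cat > go.py <<'E'
import sys
from h import *
# usage go.py x y z yaw_deg -> delta in tool axes (cm, deg)
x,y,z,yaw=map(float,sys.argv[1:5]); s=r.sense()
R0=R.from_euler('xyz',s["tcp_rot"]); Rt=R.from_euler('xyz',[np.pi,0,np.radians(yaw)])
d=R0.inv().apply(np.array([x,y,z])-s["eef_pos"])/10
w=np.degrees((R0.inv()*Rt).as_rotvec())
print("t",round(s["clock"],2),"pos",s["eef_pos"].round(1),"rot",np.degrees(s["tcp_rot"]).round(1),"open",round(s["opening"],3),"F",s["contact_force"].round(1))
print("shift cm",d.round(2),"turn deg",w.round(1),"|d|mm",round(10*np.linalg.norm(d)))
E
python3 go.py 470 9.5 130 15.5
```

```text
t 0.1 pos [ 272.1 -562.2  230.6] rot [-179.9   -0.    25.8] open 1.002 F [-0.1 -0.1 -0. ]
shift cm [ 42.72 -42.82  10.12] turn deg [-0.1  0.  10.3] |d|mm 613
```

Call:
jog_arm(series=[[[4.2,-4.2,0,0,0,2,8.5],[8.4,-8.4,0,0,0,4,8.5],[12.6,-12.6,0,0,0,6,8.5],[16.8,-16.8,0,0,0,8,8.5],[21,-21,0,0,0,10,5.5]]], newtons=25)

```text
clock: 0.72
eef_pos: [370.0, -280.2, 231.2]
tcp_rot: [-3.141, -0.0, 0.275]
contact_force: [0.7, -0.2, -0.7]
opening: 0.81
```

```bash
python3 go.py 470 9.5 130 15.5
```

```text
t 0.72 pos [ 370.  -280.2  231.2] rot [-180.    -0.    15.7] open 0.81 F [ 0.7 -0.2 -0.7]
shift cm [ 17.48 -25.17  10.12] turn deg [-0.  -0.   0.2] |d|mm 323
```

Call:
jog_arm(series=[[[3.5,-5,1,0,0,0,5.5],[7,-10,3,0,0,0,5.5],[10.5,-15,5,0,0,0,5.5],[14,-20,7.5,0,0,0,5.5],[17.5,-25.2,10.1,0,0,0,5.5]]])

```text
clock: 1.35
eef_pos: [466.4, -0.7, 134.4]
tcp_rot: [3.141, -0.001, 0.276]
contact_force: [1.3, 0.6, -0.2]
opening: 0.643
```

```bash
python3 go.py 470 9.5 48 15.5
```

```text
t 1.35 pos [466.4  -0.7 134.4] rot [180.   -0.   15.8] open 0.643 F [ 1.3  0.6 -0.2]
shift cm [ 0.62 -0.89  8.64] turn deg [ 0.  -0.   0.3] |d|mm 87
```

Call:
jog_arm(series=[[[0,0,0,0,0,0,5.5],[0,0,0,0,0,0,5.5]]])

```text
clock: 1.6
eef_pos: [465.6, -2.6, 134.8]
tcp_rot: [-3.142, 0.001, 0.278]
contact_force: [0.5, -0.5, 0.5]
opening: 0.643
```

```bash
python3 go.py 470 9.5 48 15.5
python3 - <<'E'
from h import *
t=r.grab_frame("top");s=r.grab_frame("side")
crop(t,220,180,360,285,5,"pics/g1t.png");crop(s,240,130,380,270,4,"pics/g1s.png")
E
```

```text
t 1.6 pos [465.6  -2.6 134.8] rot [-1.80e+02  1.00e-01  1.59e+01] open 0.643 F [ 0.5 -0.5  0.5]
shift cm [ 0.77 -1.04  8.68] turn deg [-0.   0.1  0.4] |d|mm 88
```

View pics/g1t.png

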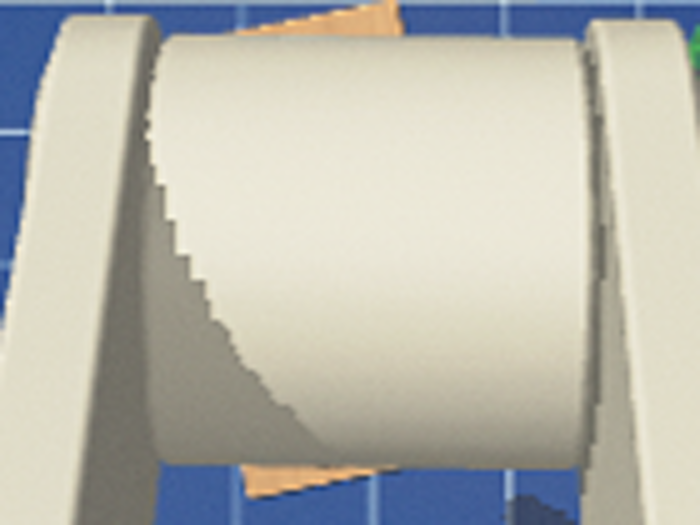

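View pics/g1s.png

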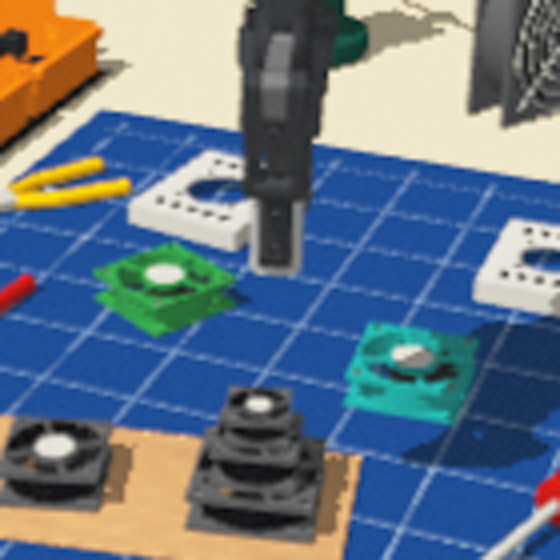

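The 30 mm fan sits untouched on top of the pile in the side crop at (260,405), and the gripper hovers above it. The arm stopped 13 mm short of the target, so I'll align first and then descend.

Call:
jog_arm(series=[[[0.5,-0.7,1.5,0,0,0.4,5.5],[0.77,-1.04,4,0,0,0.4,5.5],[0.77,-1.04,5.5,0,0,0.4,5.5],[0.77,-1.04,5.5,0,0,0.4,5.5]]])

```text
clock: 2.2
eef_pos: [469.5, 9.1, 78.8]
tcp_rot: [-3.141, 0.003, 0.268]
contact_force: [0.2, -0.5, 0.1]
opening: 0.644
```

```bash
python3 go.py 470 9.5 48 15.5
python3 - <<'E'
from h import *
s=r.grab_frame("side")
crop(s,260,170,360,270,6,"pics/g2s.png")
E
```

```text
t 2.2 pos [469.5   9.1  78.8] rot [-1.80e+02  1.00e-01  1.54e+01] open 0.644 F [ 0.2 -0.5  0.1]
shift cm [ 0.07 -0.02  3.08] turn deg [-0.   0.1 -0.1] |d|mm 31
```

View pics/g2s.png

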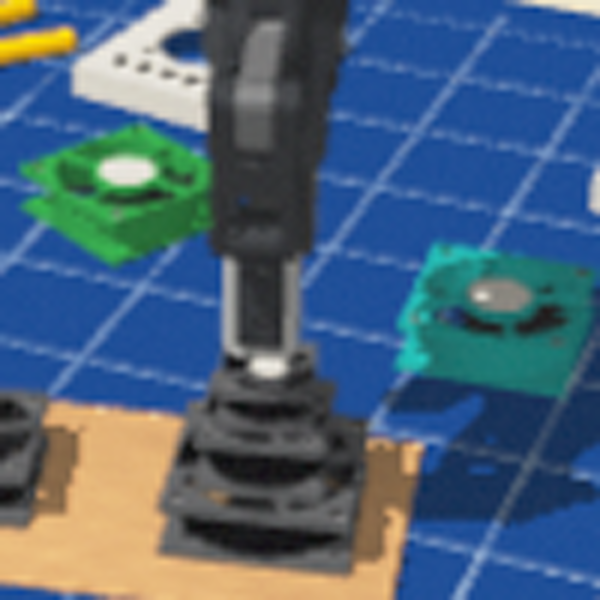

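The gripper is centred over the small fan: its finger at crop (262,300) is in line with the label at (265,365). I'll descend and close.

Call:
jog_arm(series=[[[0.05,0,1,0,0,0,5.5],[0.05,0,2,0,0,0,5.5],[0.05,0,3.05,0,0,0,5.5],[0.05,0,3.05,0,0,0,5.5],[0.05,0,3.05,0,0,0,4.0]]])

```text
clock: 2.88
eef_pos: [471.0, 9.6, 49.4]
tcp_rot: [-3.142, 0.0, 0.269]
contact_force: [0.9, -0.1, -0.2]
opening: 0.475
```

Call:
jog_arm(series=[[[0,0,0,0,0,0,3.5],[0,0,0,0,0,0,3.0],[0,0,0,0,0,0,2.5],[0,0,0,0,0,0,2.0],[0,0,0,0,0,0,2.0]]])

```text
clock: 3.5
eef_pos: [471.3, 9.6, 49.9]
tcp_rot: [3.141, -0.001, 0.269]
contact_force: [-0.9, 0.3, 6.0]
opening: 0.342
```

```bash
python3 go.py 470 9.5 90 15.5
python3 - <<'E'
from h import *
s=r.grab_frame("side")
crop(s,260,170,360,270,6,"pics/g3s.png")
E
```

```text
t 3.5 pos [471.3   9.6  49.9] rot [180.   -0.   15.4] open 0.342 F [-0.9  0.3  6. ]
shift cm [-0.12 -0.02 -4.01] turn deg [ 0.  -0.  -0.1] |d|mm 40
```

View pics/g3s.png

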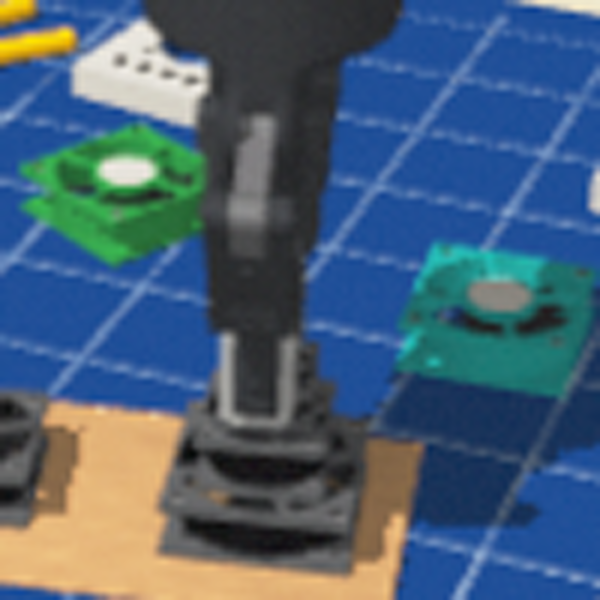

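The fingers hold at 29 mm, which is right for the 30 mm fan. The 6 N upward force comes from the pads swinging down as they close. I'll lift gently and check.

Call:
jog_arm(series=[[[0,0,-0.3,0,0,0,2.0],[0,0,-1,0,0,0,2.0],[0,0,-2.5,0,0,0,2.0],[0,0,-4.5,0,0,0,2.0],[0,0,-5.5,0,0,0,2.0]]])

```text
clock: 4.18
eef_pos: [471.7, 9.6, 106.2]
tcp_rot: [3.141, -0.002, 0.269]
contact_force: [-0.4, -0.3, -0.2]
opening: 0.338
```

```bash
python3 go.py 587 283.4 120 -18
python3 - <<'E'
from h import *
s=r.grab_frame("side")
crop(s,260,150,360,270,5,"pics/g4s.png")
E
```

```text
t 4.17 pos [471.7   9.6 106.2] rot [ 1.80e+02 -1.00e-01  1.54e+01] open 0.338 F [-0.4 -0.3 -0.2]
shift cm [ 18.4  -23.32  -1.36] turn deg [-0.  -0.1 33.4] |d|mm 297
```

View pics/g4s.png

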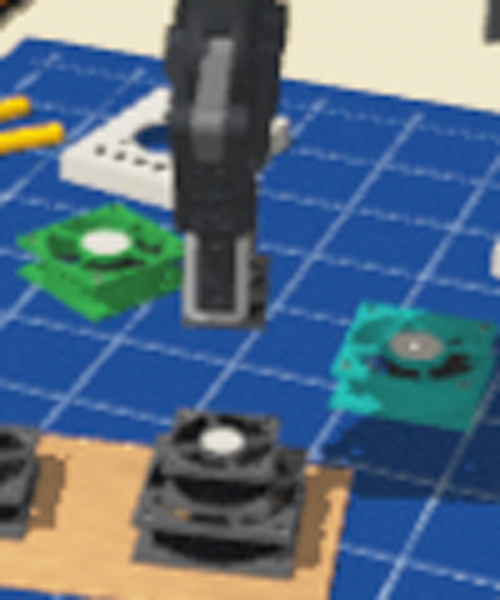

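The fan is held level and the 40 mm fan stays in place. Carrying it to cover_30.

Call:
jog_arm(series=[[[1.5,-2,-0.5,0,0,3,2.0],[4.5,-6,-1.4,0,0,9,2.0],[8.5,-11,-1.4,0,0,16,2.0],[12.5,-16,-1.4,0,0,23,2.0],[16,-20.5,-1.4,0,0,30,2.0]]])

```text
clock: 4.85
eef_pos: [571.2, 251.8, 118.4]
tcp_rot: [3.142, -0.0, -0.258]
contact_force: [0.1, -0.5, -1.0]
opening: 0.341
```

Call:
jog_arm(series=[[[0,0,0,0,0,0,2.0],[0,0,0,0,0,0,2.0]]])

```text
clock: 5.1
eef_pos: [569.8, 249.5, 117.8]
tcp_rot: [3.14, 0.001, -0.253]
contact_force: [0.3, -0.4, -0.5]
opening: 0.345
```

```bash
python3 go.py 587.5 283.4 45 -18
```

```text
t 5.1 pos [569.8 249.5 117.8] rot [ 1.799e+02  1.000e-01 -1.450e+01] open 0.345 F [ 0.3 -0.4 -0.5]
shift cm [ 0.87 -3.73  7.28] turn deg [0.1 0.1 3.5] |d|mm 82
```

Call:
jog_arm(series=[[[0.4,-2,1,0,0,2,2.0],[0.87,-3.73,3,0,0,3.5,2.0],[0.87,-3.73,5.5,0,0,3.5,2.0],[0.87,-3.73,7.2,0,0,3.5,2.0],[0.87,-3.73,7.2,0,0,3.5,2.0]]])

```text
clock: 5.72
eef_pos: [587.3, 282.2, 45.2]
tcp_rot: [3.139, 0.002, -0.316]
contact_force: [0.2, 0.1, -0.1]
opening: 0.342
```

```bash
python3 go.py 587.5 283.4 22 -18;python3 - <<'E'
from h import *
s=r.grab_frame("side")
crop(s,100,260,240,380,4,"pics/g5s.png")
E
```

```text
t 5.72 pos [587.3 282.2  45.2] rot [ 1.799e+02  1.000e-01 -1.810e+01] open 0.342 F [ 0.2  0.1 -0.1]
shift cm [-0.01 -0.13  2.32] turn deg [ 0.1  0.1 -0.1] |d|mm 23
```

View pics/g5s.png

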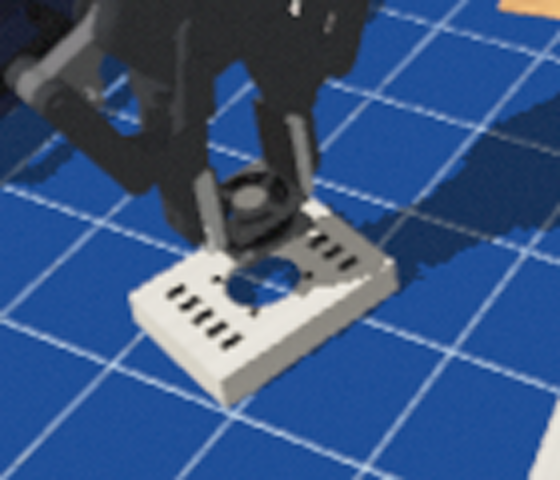

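Run:
```python
from h import *
# label about crop (247,197)/4+(100,260)
for p in [(161.4,309.0)]:
    print(ray("side",p,54.3), ray("side",p,52))
print(proj("side",[587.5,283.4,54.3]))
c=(100+263/4,260+282/4); print("hole side",ray("side",c,15))
```

```text
[586.1156295  282.72335489  54.3       ] [588.00903074 280.8553088   52.        ]
[160.33309593 309.03155188]
hole side [583.32199819 285.35952686  15.        ]
```

In the side view the fan's label is at (586.1,282.7), about 2 mm from the hole estimate. I'll make a small correction and lower it to just above contact.

Call:
jog_arm(series=[[[-0.1,-0.2,0.8,-0.1,0,0,2.0],[-0.1,-0.2,1.7,-0.1,0,0,2.0],[-0.1,-0.2,2.2,-0.1,0,0,2.0],[-0.1,-0.2,2.4,-0.1,0,0,2.0],[-0.1,-0.2,2.45,-0.1,0,0,2.0]]])

```text
clock: 6.4
eef_pos: [588.1, 285.9, 21.9]
tcp_rot: [3.14, 0.0, -0.315]
contact_force: [0.2, 0.1, 0.0]
opening: 0.344
```

```bash
python3 go.py 587.5 284 20.5 -18
```

```text
t 6.4 pos [588.1 285.9  21.9] rot [179.9   0.  -18.1] open 0.344 F [0.2 0.1 0. ]
shift cm [0.   0.2  0.14] turn deg [ 0.1  0.  -0.1] |d|mm 2
```

Call:
jog_arm(series=[[[0,0.1,0.08,0,0,0,2.0],[0,0.1,0.14,0,0,0,2.0],[0,0.1,0.14,0,0,0,2.0]]])

```text
clock: 6.78
eef_pos: [587.9, 284.9, 21.0]
tcp_rot: [3.14, -0.0, -0.315]
contact_force: [-1.6, -1.6, 4.2]
opening: 0.345
```

```bash
python3 go.py 587.5 284 20.5 -18;python3 - <<'E'
from h import *
s=r.grab_frame("side")
crop(s,100,260,240,380,4,"pics/g6s.png")
E
```

```text
t 6.78 pos [587.9 284.9  21. ] rot [179.9  -0.  -18.1] open 0.345 F [-1.6 -1.6  4.2]
shift cm [-0.01  0.1   0.05] turn deg [ 0.1 -0.  -0.1] |d|mm 1
```

View pics/g6s.png

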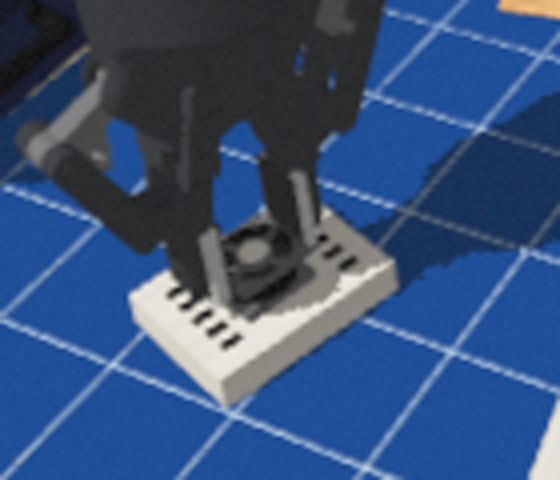

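The fan has touched down, with 4 N on the tool, and sits over the cut-out. I'll open gradually and retreat.

Call:
jog_arm(series=[[[0,0,0,0,0,0,3.2],[0,0,0,0,0,0,4.0],[0,0,0,0,0,0,5.0],[0,0,0,0,0,0,5.5],[0,0,0,0,0,0,5.5]]])

```text
clock: 7.45
eef_pos: [587.8, 285.0, 20.5]
tcp_rot: [3.14, 0.0, -0.315]
contact_force: [-0.3, -0.4, 1.4]
opening: 0.645
```

Call:
jog_arm(series=[[[0,0,-1,0,0,0,5.5],[0,0,-3,0,0,0,5.5],[0,0,-6,0,0,0,5.5],[0,0,-9.5,0,0,0,5.5]]])

```text
clock: 7.95
eef_pos: [587.9, 285.1, 117.7]
tcp_rot: [3.14, -0.0, -0.315]
contact_force: [0.2, 0.0, -0.3]
opening: 0.644
```

```bash
python3 go.py 470 9.5 115 15.5;python3 - <<'E'
from h import *
s=r.grab_frame("side"); t=r.grab_frame("top")
cv2.imwrite("pics/side7.png",s[:,:,::-1]);cv2.imwrite("pics/top7.png",t[:,:,::-1])
crop(s,100,260,240,380,4,"pics/g7s.png")
crop(t,245,220,325,285,7,"pics/g7t.png")
crop(s,284,222,326,268,13,"pics/g7p.png")
E
```

```text
t 7.95 pos [587.9 285.1 117.7] rot [179.9  -0.  -18.1] open 0.644 F [ 0.2  0.  -0.3]
shift cm [-2.66 29.86  0.31] turn deg [  0.1   0.  -33.6] |d|mm 300
```

View pics/g7s.png

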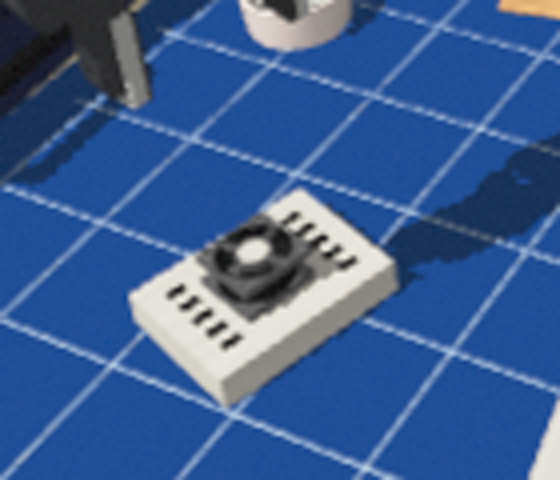

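View pics/g7t.png

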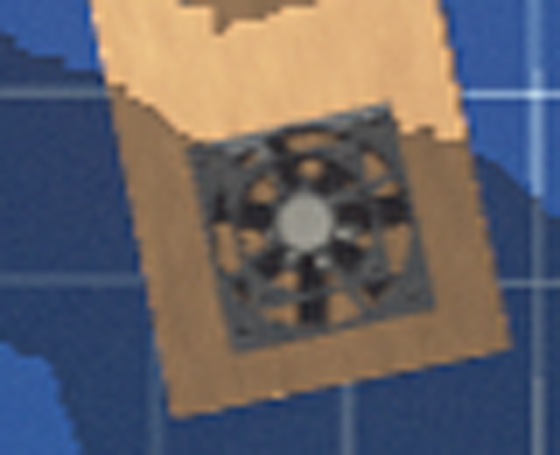

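View pics/g7p.png

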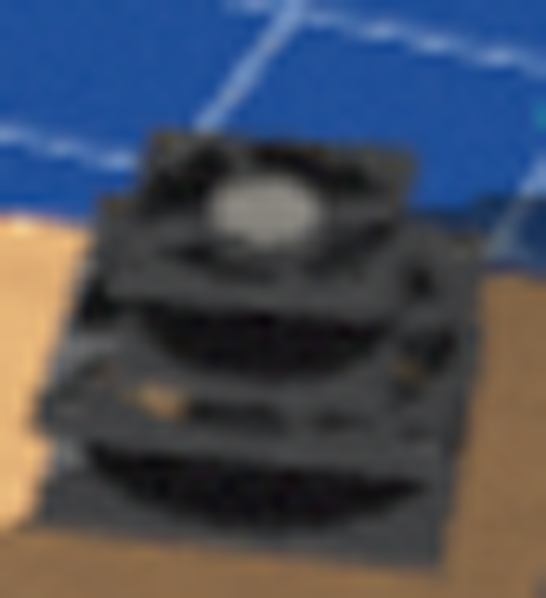

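fan_30 is flat and square on its cover, label up, with the hub at side crop (253,250). Next I'll locate fan_40, whose label is at side crop (265,213) and top crop (304,222).

Run:
```python
from h import *
P=np.array([ray("side",(284+u/13-.46,222+v/13-.46),44)[:2] for u,v in [(152,130),(414,152),(402,280),(108,265)]])
print(P.round(1).tolist(),P.mean(0),[(np.degrees(np.arctan2(*(P[(i+1)%4]-P[i])[::-1])).round(1),np.linalg.norm(P[(i+1)%4]-P[i]).round(1)) for i in range(4)])
print(ray("side",(284+265/13-.46,222+213/13-.46),44),ray("top",(245+304/7-.43,220+222/7-.43),44))
# fan_30 placed label + hole check
print(ray("side",(100+253/4-.4,260+250/4-.4),30))
```

```text
[[492.7, -3.1], [455.0, -12.8], [445.2, 19.6], [485.0, 32.6]] [469.48704809   9.08737701] [(np.float64(-165.7), np.float64(38.9)), (np.float64(106.8), np.float64(33.8)), (np.float64(18.1), np.float64(41.8)), (np.float64(-77.7), np.float64(36.6))]
[469.2771118   11.16796217  44.        ] [470.00174496  11.17814307  44.        ]
[586.53321981 284.56442309  30.        ]
```

Call:
jog_arm(series=[[[-0.3,5,0,0,0,-6,6.2],[-0.8,11,0.1,0,0,-13,6.2],[-1.4,17,0.2,0,0,-20,6.2],[-2,23,0.3,0,0,-27,6.2],[-2.66,29.7,0.3,0,0,-33.5,6.2]]])

```text
clock: 8.68
eef_pos: [471.7, 14.0, 113.8]
tcp_rot: [3.14, -0.0, 0.274]
contact_force: [-0.2, -0.9, -0.5]
opening: 0.726
```

Call:
jog_arm(series=[[[0,0,0,0,0,0,6.2],[0,0,0,0,0,0,6.2]]])

```text
clock: 8.93
eef_pos: [473.0, 15.3, 113.8]
tcp_rot: [3.14, -0.001, 0.267]
contact_force: [0.3, -0.4, -0.6]
opening: 0.724
```

```bash
python3 go.py 469.7 10.8 65 15
```

```text
t 8.93 pos [473.   15.3 113.8] rot [179.9  -0.   15.3] open 0.724 F [ 0.3 -0.4 -0.6]
shift cm [-0.44  0.34  4.88] turn deg [ 0.1 -0.   0.3] |d|mm 49
```

Call:
jog_arm(series=[[[-0.44,0.34,0.5,0,0,0,6.2],[-0.44,0.34,2.5,0,0,0,6.2],[-0.44,0.34,4.5,0,0,0,6.2],[-0.44,0.34,4.9,0,0,0,6.2],[-0.44,0.34,4.9,0,0,0,6.2]]])

```text
clock: 9.55
eef_pos: [469.1, 11.4, 64.0]
tcp_rot: [3.14, 0.002, 0.27]
contact_force: [-0.5, -0.6, -0.1]
opening: 0.73
```

```bash
python3 go.py 469.7 10.8 29 15
```

```text
t 9.55 pos [469.1  11.4  64. ] rot [1.799e+02 1.000e-01 1.550e+01] open 0.73 F [-0.5 -0.6 -0.1]
shift cm [0.05 0.07 3.5 ] turn deg [0.1 0.1 0.5] |d|mm 35
```

Call:
jog_arm(series=[[[0.05,0.05,1,0,0,0.4,6.2],[0.05,0.05,2.2,0,0,0.4,6.2],[0.05,0.05,3.3,0,0,0.4,6.2],[0.05,0.05,3.45,0,0,0.4,6.2],[0.05,0.05,3.45,0,0,0.4,5.0]]])

```text
clock: 10.18
eef_pos: [469.5, 10.4, 29.4]
tcp_rot: [3.14, 0.001, 0.262]
contact_force: [-0.3, 0.2, -0.1]
opening: 0.586
```

Call:
jog_arm(series=[[[0,0,0,0,0,0,4.5],[0,0,0,0,0,0,4.0],[0,0,0,0,0,0,3.5],[0,0,0,0,0,0,3.0],[0,0,0,0,0,0,3.0]]])

```text
clock: 10.8
eef_pos: [469.9, 10.5, 30.0]
tcp_rot: [3.14, 0.0, 0.262]
contact_force: [-1.6, 0.0, 5.5]
opening: 0.462
```

Call:
jog_arm(series=[[[0,0,-0.3,0,0,0,3.0],[0,0,-1,0,0,0,3.0],[0,0,-2.5,0,0,0,3.0],[0,0,-4.5,0,0,0,3.0],[0,0,-6.5,0,0,0,3.0]]])

```text
clock: 11.42
eef_pos: [469.8, 10.6, 96.1]
tcp_rot: [3.14, 0.0, 0.262]
contact_force: [0.1, -0.4, -0.2]
opening: 0.459
```

```bash
python3 go.py 392.5 -278 110 0
python3 - <<'E'
from h import *
s=r.grab_frame("side")
crop(s,260,150,360,270,5,"pics/g8s.png")
E
```

```text
t 11.43 pos [469.8  10.6  96.1] rot [179.9   0.   15. ] open 0.459 F [ 0.1 -0.4 -0.2]
shift cm [-14.95  25.87  -1.34] turn deg [ 0.1  0.  15. ] |d|mm 299
```

View pics/g8s.png

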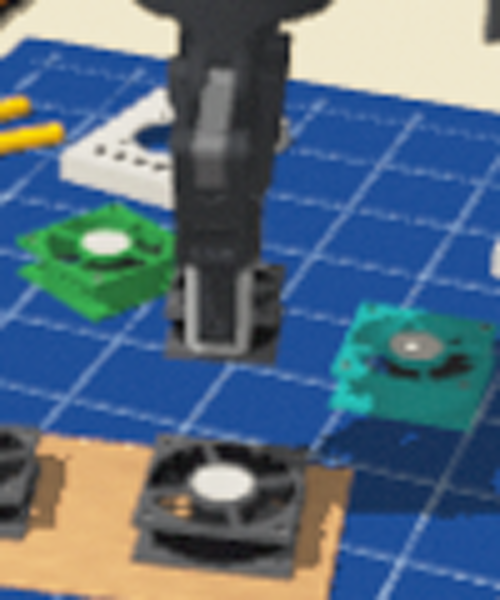

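The 40 mm fan is held level and the 60 mm fan stays put. Carrying it to cover_40.

Call:
jog_arm(series=[[[-1,2,-0.6,0,0,1,3.0],[-4,7,-1.3,0,0,4,3.0],[-7,12,-1.3,0,0,8,3.0],[-10.5,18,-1.3,0,0,12,3.0],[-14,24,-1.3,0,0,15,3.0]]])

```text
clock: 12.1
eef_pos: [399.8, -246.0, 108.7]
tcp_rot: [3.139, -0.001, -0.001]
contact_force: [1.6, -0.7, -0.4]
opening: 0.46
```

Call:
jog_arm(series=[[[0,0,0,0,0,0,3.0],[0,0,0,0,0,0,3.0]]])

```text
clock: 12.35
eef_pos: [400.1, -244.1, 108.2]
tcp_rot: [3.14, 0.001, -0.001]
contact_force: [0.2, 0.2, -0.5]
opening: 0.46
```

```bash
python3 go.py 392.5 -278 45 0
```

```text
t 12.35 pos [ 400.1 -244.1  108.2] rot [179.9   0.   -0. ] open 0.46 F [ 0.2  0.2 -0.5]
shift cm [-0.75  3.39  6.32] turn deg [ 0.1  0.  -0. ] |d|mm 72
```

Call:
jog_arm(series=[[[-0.4,1.8,1,0,0,0,3.0],[-0.75,3.4,3,0,0,0,3.0],[-0.75,3.4,5.5,0,0,0,3.0],[-0.75,3.4,6.3,0,0,0,3.0],[-0.75,3.4,6.3,0,0,0,3.0]]])

```text
clock: 12.98
eef_pos: [392.7, -277.5, 44.6]
tcp_rot: [3.141, 0.002, 0.002]
contact_force: [0.2, 0.1, -0.1]
opening: 0.454
```

```bash
python3 go.py 392.5 -278 21.3 0;python3 - <<'E'
from h import *
s=r.grab_frame("side")
crop(s,330,150,430,230,6,"pics/g9s.png")
E
```

```text
t 12.97 pos [ 392.7 -277.5   44.6] rot [1.8e+02 1.0e-01 1.0e-01] open 0.454 F [ 0.2  0.1 -0.1]
shift cm [-0.02  0.04  2.33] turn deg [0.  0.1 0.1] |d|mm 23
```

View pics/g9s.png

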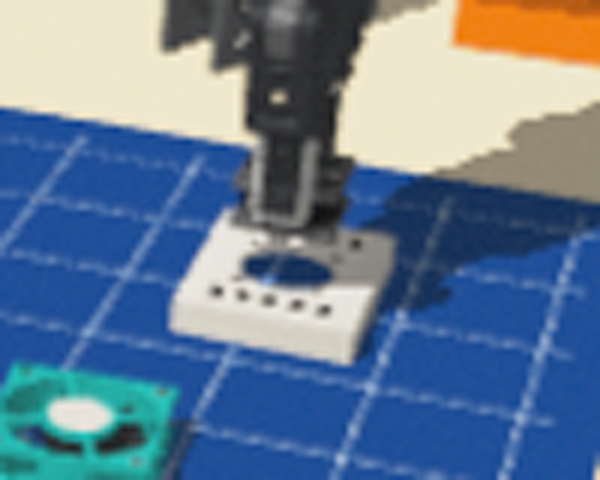

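The fan is held squarely above the cut-out at crop (288,268). I'll lower it, release and retreat.

Call:
jog_arm(series=[[[0,0.05,0.8,0,0,0,3.0],[0,0.05,1.7,0,0,0,3.0],[0,0.05,2.2,0,0,0,3.0],[0,0.05,2.35,0,0,0,3.0],[0,0.05,2.4,0,0,0,3.0]]])

```text
clock: 13.65
eef_pos: [392.7, -278.6, 21.0]
tcp_rot: [3.14, 0.001, 0.0]
contact_force: [-1.5, 1.4, 3.7]
opening: 0.459
```

```bash
python3 go.py 392.5 -278 20.8 0
```

```text
t 13.65 pos [ 392.7 -278.6   21. ] rot [1.799e+02 1.000e-01 0.000e+00] open 0.459 F [-1.5  1.4  3.7]
shift cm [-0.02 -0.06  0.02] turn deg [0.1 0.1 0. ] |d|mm 1
```

Call:
jog_arm(series=[[[0,0,0,0,0,0,4.2],[0,0,0,0,0,0,5.0],[0,0,0,0,0,0,6.0],[0,0,0,0,0,0,7.0],[0,0,0,0,0,0,7.0]]])

```text
clock: 14.28
eef_pos: [392.8, -278.7, 21.1]
tcp_rot: [3.14, 0.0, 0.001]
contact_force: [-0.4, -0.3, -0.0]
opening: 0.817
```

Call:
jog_arm(series=[[[0,0,-1,0,0,0,7.0],[0,0,-3,0,0,0,7.0],[0,0,-6,0,0,0,7.0],[0,0,-9.5,0,0,0,7.5]]])

```text
clock: 14.78
eef_pos: [392.6, -278.3, 117.4]
tcp_rot: [3.14, 0.001, 0.0]
contact_force: [0.7, -0.1, -0.7]
opening: 0.875
```

```bash
python3 go.py 566.5 32.2 110 17.3;python3 - <<'E'
from h import *
s=r.grab_frame("side"); t=r.grab_frame("top")
cv2.imwrite("pics/top10.png",t[:,:,::-1])
crop(s,330,150,430,230,6,"pics/g10s.png")
crop(t,245,175,325,285,5,"pics/g10t.png")
E
```

```text
t 14.78 pos [ 392.6 -278.3  117.4] rot [1.799e+02 1.000e-01 0.000e+00] open 0.875 F [ 0.7 -0.1 -0.7]
shift cm [ 17.41 -31.04   0.68] turn deg [  0.1   0.1 -17.3] |d|mm 356
```

View pics/g10s.png

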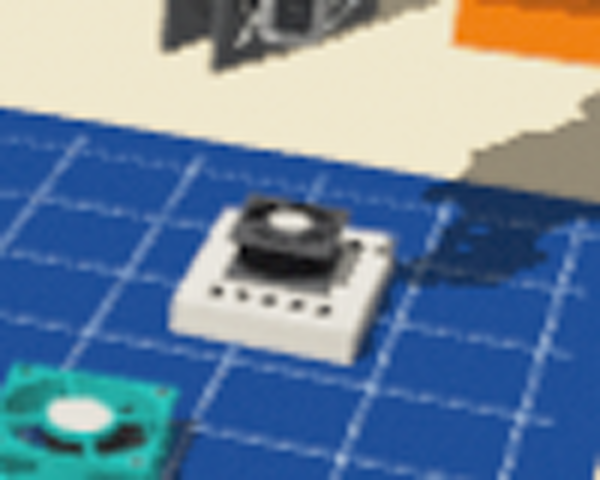

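View pics/g10t.png

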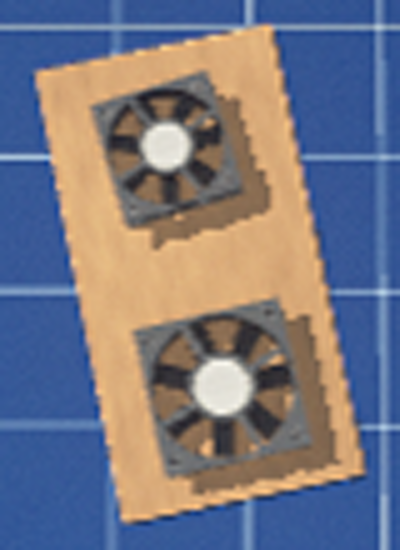

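fan_40 is flat and centred, with its hub at side crop (292,222). fan_50 (top crop 167,147) and fan_60 (222,387) haven't moved. Next is fan_50, beside the pile.

Call:
jog_arm(series=[[[1.5,-3,0,0,0,-2,7.5],[4,-8,0,0,0,-5,7.5],[7,-13,0,0,0,-8,7.5],[10,-18,0,0,0,-11,7.5],[13,-23,0,0,0,-14,7.5]]])

```text
clock: 15.5
eef_pos: [523.3, -46.7, 115.5]
tcp_rot: [3.14, 0.001, 0.247]
contact_force: [0.5, -0.9, -0.1]
opening: 0.879
```

Call:
jog_arm(series=[[[0,0,0,0,0,0,7.5],[0,0,0,0,0,0,7.5]]])

```text
clock: 15.75
eef_pos: [522.0, -48.4, 115.2]
tcp_rot: [3.14, 0.002, 0.246]
contact_force: [-0.4, -0.3, 0.7]
opening: 0.879
```

```bash
python3 go.py 566.5 32.2 70 17.3
```

```text
t 15.75 pos [522.  -48.4 115.2] rot [1.799e+02 1.000e-01 1.410e+01] open 0.879 F [-0.4 -0.3  0.7]
shift cm [ 6.29 -6.74  4.5 ] turn deg [ 0.1  0.1 -3.2] |d|mm 103
```

Call:
jog_arm(series=[[[1.5,-1.5,0,0,0,-1,7.5],[4,-4.3,0.5,0,0,-2,7.5],[6.29,-6.74,1.5,0,0,-3.2,7.5],[6.29,-6.74,4,0,0,-3.2,7.5],[6.29,-6.74,4.5,0,0,-3.2,7.5]]])

```text
clock: 16.38
eef_pos: [566.4, 32.0, 69.2]
tcp_rot: [3.141, 0.004, 0.3]
contact_force: [-1.5, -0.2, 0.3]
opening: 0.883
```

Call:
jog_arm(series=[[[0,0,0,0,0,0,7.5]]])

```text
clock: 16.5
eef_pos: [567.1, 31.6, 70.5]
tcp_rot: [3.14, 0.002, 0.3]
contact_force: [-0.4, 0.2, -0.6]
opening: 0.872
```

```bash
python3 go.py 566.5 32.2 7.5 17.3;python3 - <<'E'
from h import *
s=r.grab_frame("side")
crop(s,210,170,310,270,6,"pics/g11s.png")
E
```

```text
t 16.5 pos [567.1  31.6  70.5] rot [1.799e+02 1.000e-01 1.720e+01] open 0.872 F [-0.4  0.2 -0.6]
shift cm [-0.03 -0.08  6.3 ] turn deg [ 0.1  0.1 -0.1] |d|mm 63
```

View pics/g11s.png

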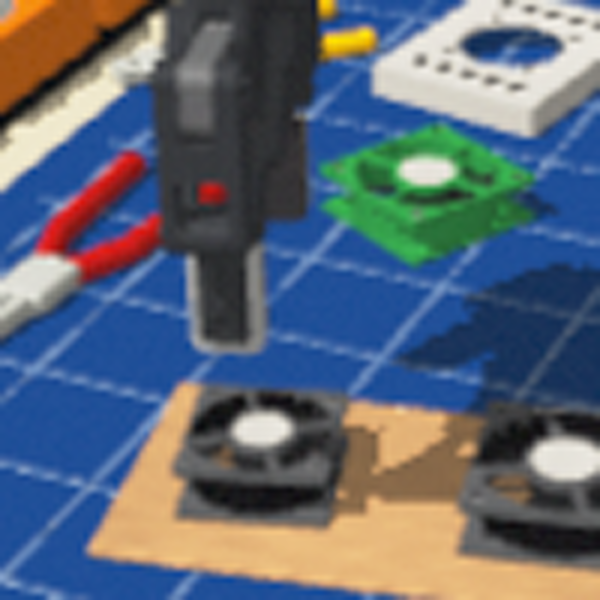

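The gripper is lined up over fan_50, with the label at crop (262,430) and the pliers well clear. I'll descend, grip and lift.

Call:
jog_arm(series=[[[0,-0.05,1.5,0,0,0,7.5],[0,-0.05,3.5,0,0,0,7.5],[0,-0.05,5.5,0,0,0,7.5],[0,-0.05,6.2,0,0,0,7.5],[0,-0.05,6.2,0,0,0,6.0]]])

```text
clock: 17.18
eef_pos: [567.0, 32.4, 8.2]
tcp_rot: [3.14, 0.002, 0.3]
contact_force: [-0.4, 0.3, 0.1]
opening: 0.71
```

Call:
jog_arm(series=[[[0,0,0,0,0,0,5.5],[0,0,0,0,0,0,5.0],[0,0,0,0,0,0,4.5],[0,0,0,0,0,0,4.0],[0,0,0,0,0,0,4.0]]])

```text
clock: 17.8
eef_pos: [567.8, 32.5, 9.4]
tcp_rot: [3.14, -0.0, 0.301]
contact_force: [-0.9, -0.3, 6.6]
opening: 0.582
```

Call:
jog_arm(series=[[[0,0,-0.3,0,0,0,4.0],[0,0,-1,0,0,0,4.0],[0,0,-2.5,0,0,0,4.0],[0,0,-4.5,0,0,0,4.0],[0,0,-6.5,0,0,0,4.0]]])

```text
clock: 18.42
eef_pos: [567.5, 32.6, 75.1]
tcp_rot: [3.14, 0.0, 0.301]
contact_force: [1.1, -0.2, 0.4]
opening: 0.577
```

```bash
python3 go.py 612.2 -292.4 110 -9
python3 - <<'E'
from h import *
s=r.grab_frame("side")
crop(s,210,170,310,270,6,"pics/g12s.png")
E
```

```text
t 18.43 pos [567.5  32.6  75.1] rot [179.9   0.   17.2] open 0.577 F [ 1.1 -0.2  0.4]
shift cm [-5.36 32.37 -3.44] turn deg [ 0.1  0.  26.2] |d|mm 330
```

View pics/g12s.png

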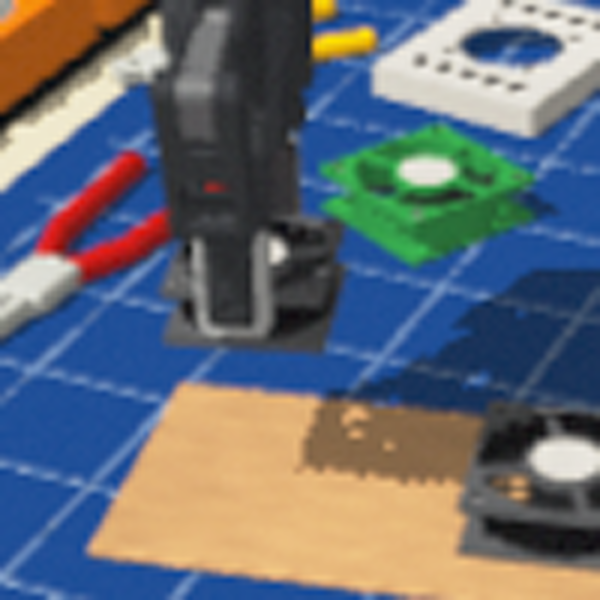

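fan_50 is held level. Carrying it to cover_50, passing well above the green look-alike.

Call:
jog_arm(series=[[[-0.2,2,-1.5,0,0,2,4.0],[-1,7,-3,0,0,7,4.0],[-2,12.5,-3.4,0,0,12,4.0],[-3,18,-3.4,0,0,17,4.0],[-4,24,-3.4,0,0,22,4.0]]])

```text
clock: 19.1
eef_pos: [600.0, -211.2, 108.5]
tcp_rot: [3.14, 0.0, -0.087]
contact_force: [0.6, -0.7, -0.4]
opening: 0.58
```

Call:
jog_arm(series=[[[0,0,0,0,0,0,4.0],[0,0,0,0,0,0,4.0]]])

```text
clock: 19.35
eef_pos: [599.5, -209.1, 107.8]
tcp_rot: [3.14, 0.001, -0.085]
contact_force: [-0.1, -0.7, -0.2]
opening: 0.581
```

```bash
python3 go.py 613.7 -292.6 45 -9
```

```text
t 19.35 pos [ 599.5 -209.1  107.8] rot [ 1.799e+02  1.000e-01 -4.900e+00] open 0.581 F [-0.1 -0.7 -0.2]
shift cm [2.13 8.2  6.28] turn deg [0.1 0.1 4.1] |d|mm 105
```

Call:
jog_arm(series=[[[0.5,2,0.5,0,0,1,4.0],[1.4,5.3,1.5,0,0,3,4.0],[2.13,8.2,2.5,0,0,4.1,4.0],[2.13,8.2,5,0,0,4.1,4.0],[2.13,8.2,6.2,0,0,4.1,4.0]]])

```text
clock: 19.98
eef_pos: [613.6, -292.2, 44.1]
tcp_rot: [3.141, 0.003, -0.155]
contact_force: [-0.7, 0.7, -0.5]
opening: 0.579
```

Call:
jog_arm(series=[[[0,0,0,0,0,0,4.0]]])

```text
clock: 20.1
eef_pos: [613.8, -291.6, 44.8]
tcp_rot: [3.141, 0.003, -0.155]
contact_force: [0.2, 0.1, -0.4]
opening: 0.576
```

```bash
python3 go.py 613.7 -292.6 20.6 -9;python3 - <<'E'
from h import *
s=r.grab_frame("side")
crop(s,240,120,350,210,6,"pics/g13s.png")
E
```

```text
t 20.1 pos [ 613.8 -291.6   44.8] rot [179.9   0.2  -8.9] open 0.576 F [ 0.2  0.1 -0.4]
shift cm [0.01 0.1  2.42] turn deg [0.1 0.2 0.1] |d|mm 24
```

View pics/g13s.png

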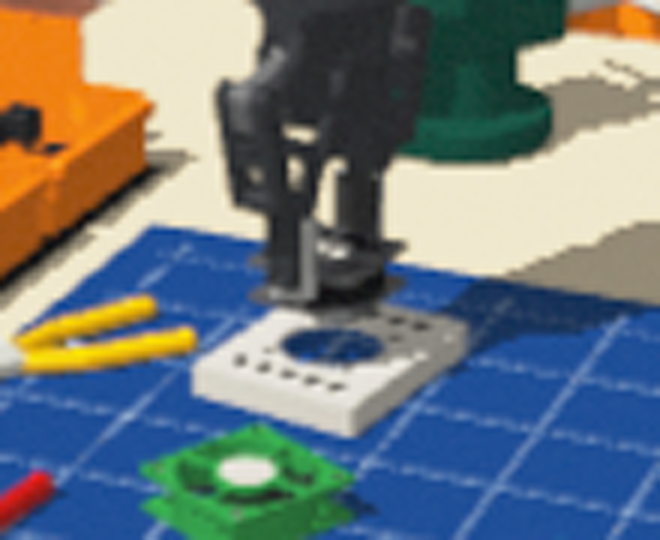

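The fan is held above the cut-out at crop (332,345). Lowering it now.

Call:
jog_arm(series=[[[0,0.08,0.8,0,-0.1,0,4.0],[0,0.08,1.7,0,-0.1,0,4.0],[0,0.08,2.2,0,-0.1,0,4.0],[0,0.08,2.4,0,-0.1,0,4.0],[0,0.08,2.45,0,-0.1,0,4.0]]])

```text
clock: 20.78
eef_pos: [614.4, -292.8, 21.4]
tcp_rot: [3.14, 0.002, -0.155]
contact_force: [0.3, -0.8, -0.5]
opening: 0.579
```

```bash
python3 go.py 613.7 -292.6 20.3 -9
```

```text
t 20.77 pos [ 614.4 -292.8   21.4] rot [ 1.799e+02  1.000e-01 -8.900e+00] open 0.579 F [ 0.3 -0.8 -0.5]
shift cm [-0.07 -0.01  0.11] turn deg [0.1 0.1 0.1] |d|mm 1
```

Call:
jog_arm(series=[[[0,0,0.1,0,0,0,4.0],[0,0,0.15,0,0,0,4.0],[0,0,0.15,0,0,0,4.0]]])

```text
clock: 21.15
eef_pos: [614.5, -292.9, 20.4]
tcp_rot: [3.14, 0.002, -0.155]
contact_force: [-1.0, 0.6, 3.0]
opening: 0.58
```

Call:
jog_arm(series=[[[0,0,0,0,0,0,5.2],[0,0,0,0,0,0,6.0],[0,0,0,0,0,0,7.0],[0,0,0,0,0,0,7.8],[0,0,0,0,0,0,7.8]]])

```text
clock: 21.78
eef_pos: [614.4, -292.9, 20.0]
tcp_rot: [3.14, 0.002, -0.155]
contact_force: [-0.9, -0.3, -0.5]
opening: 0.918
```

Call:
jog_arm(series=[[[0,0,-1,0,0,0,8.5],[0,0,-3,0,0,0,8.5],[0,0,-6,0,0,0,8.5],[0,0,-9.5,0,0,0,8.5]]])

```text
clock: 22.28
eef_pos: [614.7, -292.8, 117.2]
tcp_rot: [3.14, 0.001, -0.155]
contact_force: [0.7, 0.0, 0.8]
opening: 0.996
```

```bash
python3 go.py 470 9.4 110 13;python3 - <<'E'
from h import *
s=r.grab_frame("side"); t=r.grab_frame("top")
cv2.imwrite("pics/top14.png",t[:,:,::-1])
crop(s,240,120,350,210,6,"pics/g14s.png")
im=cv2.cvtColor(t,cv2.COLOR_RGB2BGR)
def lab(im,x0,y0,x1,y1,th=190):
    g=im[y0:y1,x0:x1]; m=(g.min(2)>th).astype(np.uint8); k,l,st,c=cv2.connectedComponentsWithStats(m)
    i=1+np.argmax(st[1:,4]); return c[i]+[x0,y0],st[i,4]
c,a=lab(im,280,240,302,264); print("60 label",c,a,ray("top",c,24))
E
```

```text
t 22.27 pos [ 614.7 -292.8  117.2] rot [ 1.799e+02  1.000e-01 -8.900e+00] open 0.996 F [0.7 0.  0.8]
shift cm [-18.96 -27.62   0.7 ] turn deg [  0.1   0.1 -21.9] |d|mm 335
60 label [288.89010989 251.84615385] 91 [470.07572799   9.79652473  24.        ]
```

View pics/g14s.png

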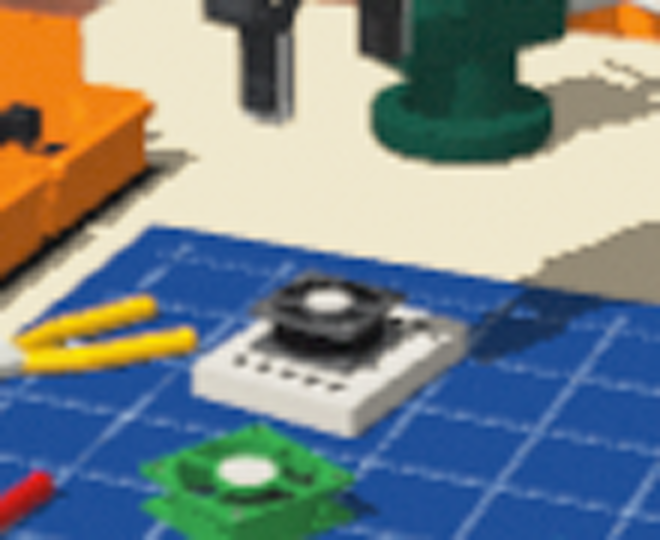

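fan_50 is flat, square and centred on its cover. The last one is fan_60, with its label at (470,9.8).

Call:
jog_arm(series=[[[-2,-3,0,0,0,-3,8.5],[-5.5,-8,0,0,0,-7,8.5],[-9,-13,0,0,0,-11,8.5],[-12.5,-18.2,0,0,0,-15,8.5],[-16,-23.3,0,0,0,-19,8.5]]])

```text
clock: 23.0
eef_pos: [491.7, -36.4, 115.7]
tcp_rot: [3.14, 0.001, 0.179]
contact_force: [1.0, 0.8, 0.3]
opening: 0.994
```

Call:
jog_arm(series=[[[0,0,0,0,0,0,8.5],[0,0,0,0,0,0,8.5]]])

```text
clock: 23.25
eef_pos: [493.2, -37.8, 115.7]
tcp_rot: [3.14, 0.001, 0.178]
contact_force: [-0.3, -0.1, 0.6]
opening: 0.994
```

```bash
python3 go.py 470 9.6 70 13
```

```text
t 23.25 pos [493.2 -37.8 115.7] rot [179.9   0.   10.2] open 0.994 F [-0.3 -0.1  0.6]
shift cm [-1.45 -5.08  4.57] turn deg [ 0.1  0.1 -2.8] |d|mm 70
```

Call:
jog_arm(series=[[[-0.7,-2.5,0.5,0,0,-1.5,8.5],[-1.45,-5.08,1.5,0,0,-2.8,8.5],[-1.45,-5.08,3.5,0,0,-2.8,8.5],[-1.45,-5.08,4.5,0,0,-2.8,8.5],[-1.45,-5.08,4.5,0,0,-2.8,8.5]]])

```text
clock: 23.88
eef_pos: [469.3, 8.8, 69.5]
tcp_rot: [3.141, 0.003, 0.224]
contact_force: [0.2, -0.0, 0.5]
opening: 0.996
```

```bash
python3 go.py 470 9.6 7 13;python3 - <<'E'
from h import *
s=r.grab_frame("side")
crop(s,250,170,350,270,6,"pics/g15s.png")
E
```

```text
t 23.88 pos [469.3   8.8  69.5] rot [180.    0.2  12.8] open 0.996 F [ 0.2 -0.   0.5]
shift cm [ 0.1  -0.07  6.25] turn deg [ 0.   0.2 -0.2] |d|mm 63
```

View pics/g15s.png

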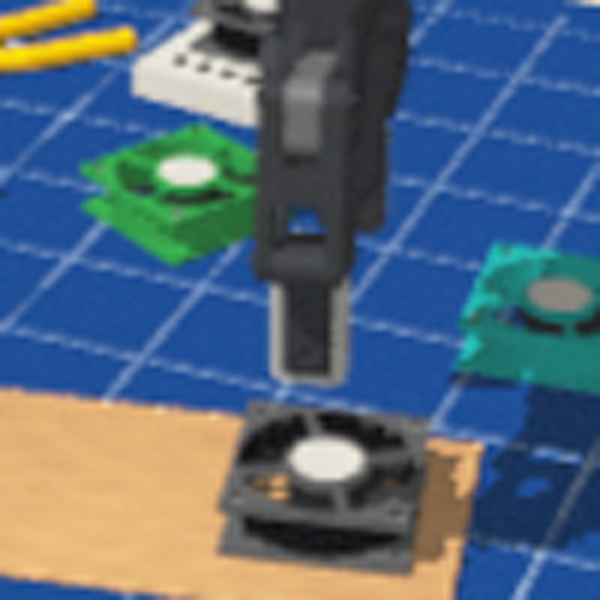

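The gripper is aligned over fan_60, with the label at crop (327,460). Descending, then closing.

Call:
jog_arm(series=[[[0.05,-0.07,1.5,0,-0.1,0,8.5],[0.05,-0.07,3,0,-0.1,0,8.5],[0.05,-0.07,4.8,0,-0.1,0,8.5],[0.05,-0.07,6.2,0,-0.1,0,8.5],[0.05,-0.07,6.2,0,-0.1,0,7.5]]])

```text
clock: 24.55
eef_pos: [468.3, 10.3, 6.6]
tcp_rot: [3.141, 0.007, 0.226]
contact_force: [0.7, -0.7, -0.3]
opening: 0.877
```

Call:
jog_arm(series=[[[0,0,0,0,0,0,6.5],[0,0,0,0,0,0,6.0],[0,0,0,0,0,0,5.5],[0,0,0,0,0,0,5.0],[0,0,0,0,0,0,5.0]]])

```text
clock: 25.18
eef_pos: [469.8, 10.2, 8.6]
tcp_rot: [3.14, 0.003, 0.226]
contact_force: [-1.1, -1.7, 5.4]
opening: 0.693
```

Call:
jog_arm(series=[[[0,0,-0.3,0,0,0,5.0],[0,0,-1,0,0,0,5.0],[0,0,-2.5,0,0,0,5.0],[0,0,-4.5,0,0,0,5.0],[0,0,-7,0,0,0,5.0]]])

```text
clock: 25.8
eef_pos: [469.4, 10.4, 79.2]
tcp_rot: [3.141, 0.004, 0.226]
contact_force: [-0.1, -0.3, -1.4]
opening: 0.695
```

```bash
python3 go.py 406.2 314.4 110 11.7;python3 - <<'E'
from h import *
s=r.grab_frame("side")
crop(s,250,170,350,270,6,"pics/g16s.png")
E
```

```text
t 25.8 pos [469.4  10.4  79.2] rot [180.    0.3  12.9] open 0.695 F [-0.1 -0.3 -1.4]
shift cm [  0.62 -31.04  -3.11] turn deg [0.  0.3 1.2] |d|mm 312
```

View pics/g16s.png

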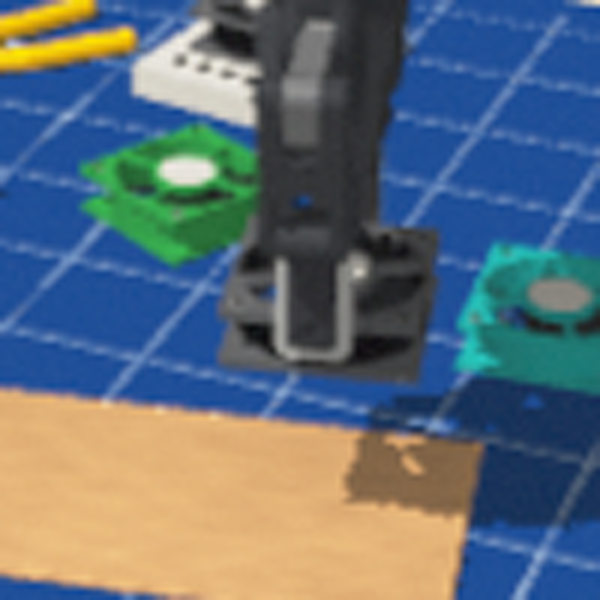

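fan_60 is held level. Carrying it to cover_60.

Call:
jog_arm(series=[[[0,-2,-1.5,0,0,0,5.0],[0.1,-7,-3,0,0,0.3,5.0],[0.2,-12.5,-3.1,0,0,0.6,5.0],[0.4,-18,-3.1,0,0,0.9,5.0],[0.5,-23.5,-3.1,0,0,1.2,5.0]]])

```text
clock: 26.48
eef_pos: [421.7, 242.4, 109.5]
tcp_rot: [3.141, 0.003, 0.204]
contact_force: [0.8, 0.5, -0.8]
opening: 0.696
```

Call:
jog_arm(series=[[[0,0,0,0,0,0,5.0],[0,0,0,0,0,0,5.0]]])

```text
clock: 26.72
eef_pos: [421.8, 240.4, 108.9]
tcp_rot: [3.14, 0.004, 0.206]
contact_force: [-0.0, -0.4, -0.7]
opening: 0.693
```

```bash
python3 go.py 406 314.4 45 11.7
```

```text
t 26.73 pos [421.8 240.4 108.9] rot [179.9   0.2  11.8] open 0.693 F [-0.  -0.4 -0.7]
shift cm [-0.   -7.57  6.38] turn deg [0.1 0.2 0.1] |d|mm 99
```

Call:
jog_arm(series=[[[0,-2,0.5,0,-0.2,0,5.0],[0,-5,1.5,0,-0.2,0,5.0],[0,-7.57,2.5,0,-0.2,0,5.0],[0,-7.57,5,0,-0.2,0,5.0],[0,-7.57,6.3,0,-0.2,0,5.0]]])

```text
clock: 27.35
eef_pos: [406.3, 313.1, 44.7]
tcp_rot: [3.14, 0.009, 0.203]
contact_force: [-0.7, -0.3, -0.6]
opening: 0.695
```

Call:
jog_arm(series=[[[0,0,0,0,0,0,5.0]]])

```text
clock: 27.48
eef_pos: [406.2, 313.1, 45.0]
tcp_rot: [3.14, 0.01, 0.203]
contact_force: [-0.6, -0.5, -0.8]
opening: 0.694
```

```bash
python3 go.py 406 314.4 20 11.7;python3 - <<'E'
from h import *
s=r.grab_frame("side")
crop(s,200,300,340,420,5,"pics/g17s.png")
E
```

```text
t 27.48 pos [406.2 313.1  45. ] rot [179.9   0.6  11.6] open 0.694 F [-0.6 -0.5 -0.8]
shift cm [ 0.03 -0.13  2.5 ] turn deg [ 0.1  0.6 -0.1] |d|mm 25
```

View pics/g17s.png

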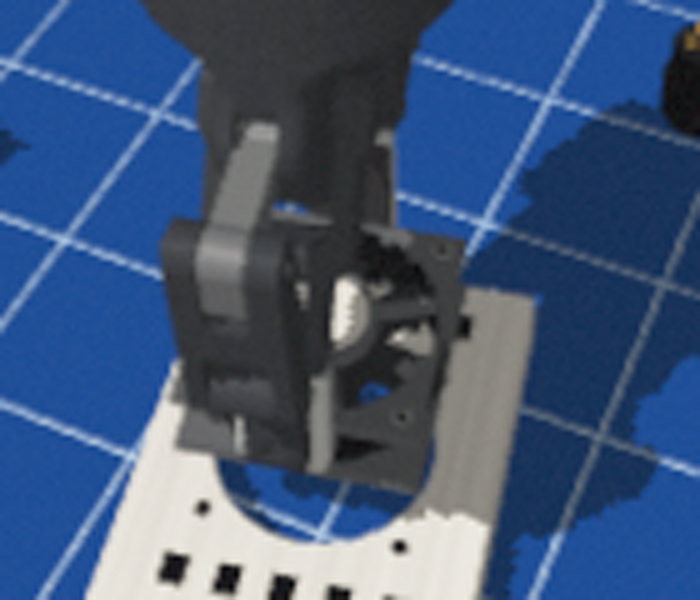

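The fan is over cover_60's cut-out. I'll correct the 0.6° pitch while lowering.

Call:
jog_arm(series=[[[0,-0.12,0.8,0,0.3,0,5.0],[0,-0.12,1.6,0,0.6,0,5.0],[0,-0.12,2.1,0,0.6,0,5.0],[0,-0.12,2.35,0,0.6,0,5.0],[0,-0.12,2.45,0,0.6,0,5.0]]])

```text
clock: 28.15
eef_pos: [406.0, 315.7, 21.0]
tcp_rot: [3.141, -0.003, 0.205]
contact_force: [0.4, -0.2, -0.1]
opening: 0.696
```

```bash
python3 go.py 406 314.4 19.4 11.7
```

```text
t 28.15 pos [406.  315.7  21. ] rot [ 1.799e+02 -1.000e-01  1.170e+01] open 0.696 F [ 0.4 -0.2 -0.1]
shift cm [-0.02  0.13  0.16] turn deg [ 0.1 -0.1  0. ] |d|mm 2
```

Call:
jog_arm(series=[[[0,0.1,0.1,0,0,0,5.0],[0,0.1,0.17,0,0,0,5.0],[0,0.1,0.17,0,0,0,5.0]]])

```text
clock: 28.52
eef_pos: [406.4, 314.7, 19.7]
tcp_rot: [3.141, -0.003, 0.205]
contact_force: [-0.3, -1.5, 2.2]
opening: 0.691
```

Run:
```python
from h import *
s=r.grab_frame("side")
crop(s,200,300,340,420,5,"pics/g18s.png")
```

```text
(no output)
```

View pics/g18s.png

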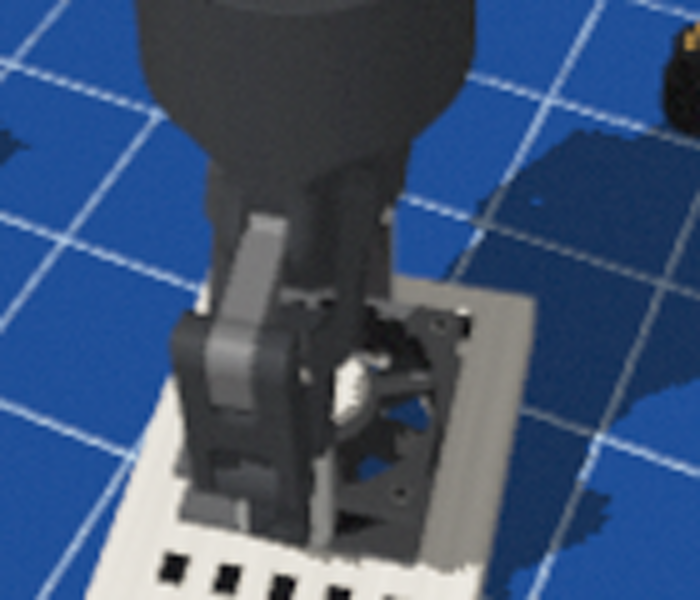

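The fan is down on the cover, with 2 N contact. Releasing, retreating straight up, and moving away to check.

Call:
jog_arm(series=[[[0,0,0,0,0,0,6.2],[0,0,0,0,0,0,7.0],[0,0,0,0,0,0,7.8],[0,0,0,0,0,0,8.5],[0,0,0,0,0,0,8.5]]])

```text
clock: 29.2
eef_pos: [406.2, 314.7, 19.4]
tcp_rot: [3.141, -0.003, 0.205]
contact_force: [-0.0, 0.9, 0.3]
opening: 0.996
```

Call:
jog_arm(series=[[[0,0,-1,0,0,0,8.5],[0,0,-3,0,0,0,8.5],[0,0,-7,0,0,0,8.5],[0,0,-12,0,0,0,8.5],[0,0,-16,0,0,0,8.5]]])

```text
clock: 29.82
eef_pos: [405.9, 314.9, 182.1]
tcp_rot: [3.141, -0.004, 0.205]
contact_force: [0.3, -1.2, 0.4]
opening: 0.996
```

```bash
python3 go.py 400 40 220 11.7
```

```text
t 29.82 pos [405.9 314.9 182.1] rot [180.   -0.2  11.7] open 0.996 F [ 0.3 -1.2  0.4]
shift cm [-6.15 26.8  -3.81] turn deg [ 0.  -0.2  0. ] |d|mm 278
```

Call:
jog_arm(series=[[[-1,5,-2,0,0,0,8.5],[-2,10,-3,0,0,0,8.5],[-3,15,-4,0,0,0,8.5],[-4,20,-4,0,0,0,8.5],[-5,25,-4,0,0,0,8.5]]])

```text
clock: 30.45
eef_pos: [407.3, 58.4, 220.5]
tcp_rot: [3.141, -0.004, 0.205]
contact_force: [1.3, -0.2, 0.1]
opening: 0.997
```

Run:
```python
from h import *
t=r.grab_frame("top");s=r.grab_frame("side")
cv2.imwrite("pics/top20.png",t[:,:,::-1]);cv2.imwrite("pics/side20.png",s[:,:,::-1])
a=[cv2.resize(t[y-35:y+35,x-50:x+50,::-1],None,fx=4,fy=4,interpolation=cv2.INTER_CUBIC) for x,y in((139,284),(157,195),(438,184),(435,292))]
cv2.imwrite("pics/quad20.png",np.vstack([np.hstack(a[:2]),np.hstack(a[2:])]))
cov={"60":(406.2,314.4),"30":(587,283.4),"50":(612.2,-292.4),"40":(392.5,-278)}
for n,(x,y) in cov.items():
    zt=30 if n=="30" else 35; h=int(n)/2+5
    # dark frame outline
    u,v=proj("top",[x,y,zt]).astype(int); w=30
    sub=t[v-w:v+w,u-w:u+w]
    hs=cv2.cvtColor(sub,cv2.COLOR_RGB2HSV)
    m=((hs[...,2]<115)&(hs[...,1]<90)).astype(np.uint8)*255
    m=cv2.morphologyEx(m,cv2.MORPH_CLOSE,np.ones((7,7)))
    cs,_=cv2.findContours(m,cv2.RETR_EXTERNAL,cv2.CHAIN_APPROX_NONE); c=max(cs,key=cv2.contourArea)
    P=np.array([ray("top",p+[u-w,v-w],zt)[:2] for p in c[:,0].astype(float)],np.float32); print(n,cv2.minAreaRect(P))
    for cam,im in(("top",t),("side",s)):
        u,v=proj(cam,[x,y,zt]).astype(int); k=12
        g=im[max(v-k,0):v+k,u-k:u+k]; hs=(g.min(2)>150).astype(np.uint8)
        _,l,st,c=cv2.connectedComponentsWithStats(hs)
        d=[np.linalg.norm(ci-k)+(99 if a_<6 else 0) for ci,a_ in zip(c[1:],st[1:,4])]
        if d:
            i=1+int(np.argmin(d)); q=c[i]+[u-k,max(v-k,0)]; print("  label",cam,q.round(1),st[i,4],ray(cam,q,zt).round(1)-[x,y,0])
```

```text
60 ((400.3476867675781, 344.87420654296875), (59.6918830871582, 17.779666900634766), 3.0627689361572266)
  label top [132.7 282.6] 532 [ 2.  1. 35.]
  label side [264.1 377.1] 220 [-0.5 -0.2 35. ]
30 ((579.6088256835938, 269.5260925292969), (76.14826965332031, 59.78468704223633), 73.21170806884766)
  label top [152.7 193.4] 27 [-0.4  1.9 30. ]
  label side [162.7 322.4] 36 [-0.6  1.7 30. ]
50 ((609.9223022460938, -292.9522399902344), (89.73303985595703, 56.72935485839844), 80.21880340576172)
  label top [440.9 179.8] 69 [ 1.8 -0.5 35. ]
  label side [294.  169.9] 19 [ 1.5  0.2 35. ]
40 ((389.5783386230469, -278.5742492675781), (79.07007598876953, 53.27912902832031), 89.969482421875)
  label top [438.2 291.8] 51 [ 1.  -1.2 35. ]
  label side [377.7 186.3] 15 [ 0.5 -2.2 35. ]
```

View pics/quad20.png

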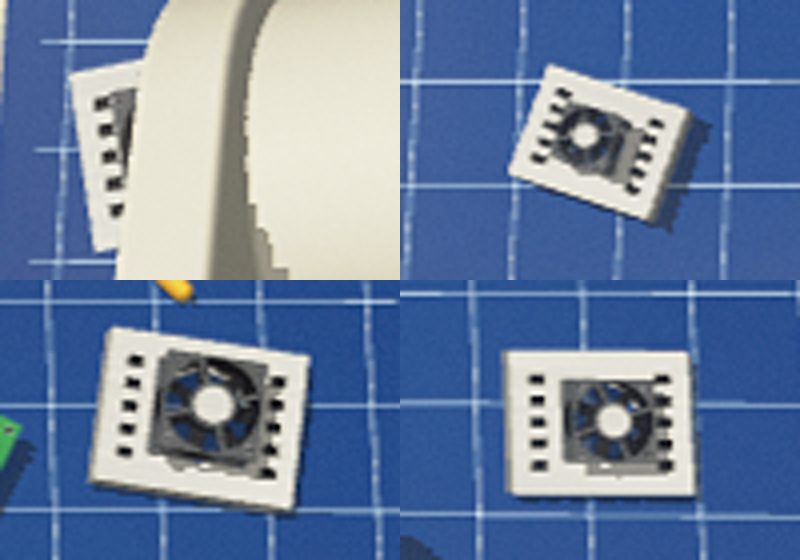

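View pics/side20.png

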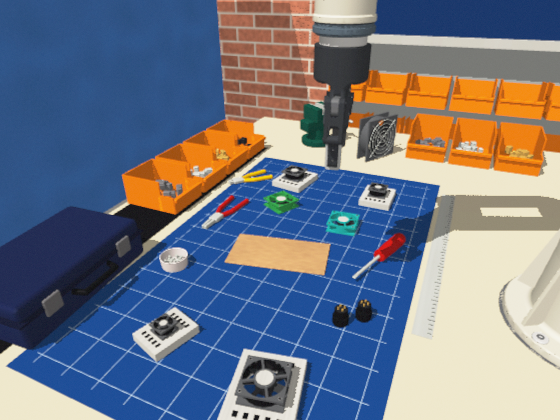

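View pics/top20.png

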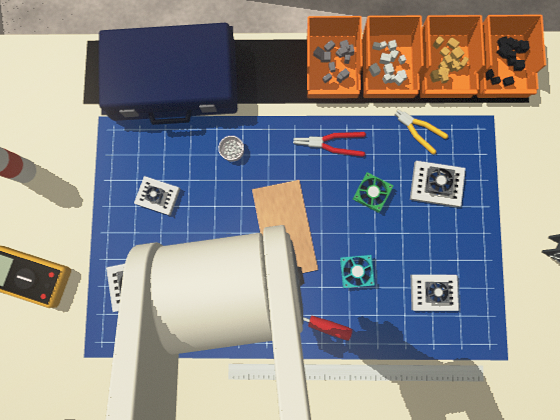

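By label, fan_30, fan_40 and fan_50 are within about 2.5 mm of their cut-outs in both views. The arm hides cover_60 from the top camera, so I'll move it aside and check that one.

Call:
jog_arm(series=[[[0,5,0,0,0,0,8.5],[0,10,0,0,0,0,8.5],[0,15,0,0,0,0,8.5],[0,20,0,0,0,0,8.5],[0,20,0,0,0,0,8.5]]])

```text
clock: 31.18
eef_pos: [449.0, -138.1, 220.3]
tcp_rot: [3.14, -0.004, 0.201]
contact_force: [0.3, 0.9, 0.6]
opening: 0.995
```

Run:
```python
from h import *
t=r.grab_frame("top")
crop(t,95,250,185,320,7,"pics/c60.png"); print(r.sense()["eef_pos"],r.sense()["contact_force"])
```

```text
[ 448.28324789 -136.52054054  219.96171406] [-0.13817249 -0.30817834 -0.29588404]
```

View pics/c60.png

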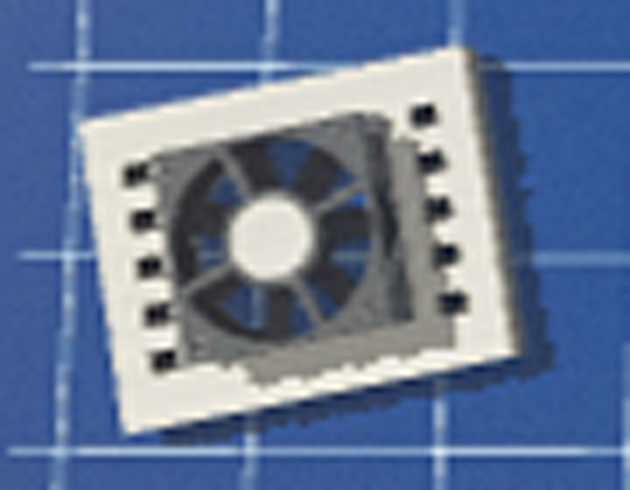

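Run:
```python
from h import *
print(ray("top",(95+270/7-.43,250+236/7-.43),35)-[406.2,314.4,0])
r.sign_off()
```

```text
[ 0.63493274 -0.04662434 35.        ]
the job is handed in; nothing more can be done
```

All four fans are on their own covers, and I handed the job in at about 31 s of the 96 s allowed. I took the pile apart from the top (30, then 40), moved the 50 mm fan from beside it, and finished with the 60 mm fan. Each was set down under light contact (2–4 N) before release.

- **Centring:** measured by label against the middle of the cut-out, the 60 mm fan is about 0.6 mm off and the 50, 40 and 30 mm fans about 2, 2 and 2 mm off. The limit is 8 mm. The top and side views agreed to about 1 mm, except the 60 mm fan, where the arm hid it from the top camera. I moved the arm aside and rechecked it from above.
- **Flat, label up and square:** I judged this by eye in the pictures, together with the gripper angle at release, which was set to each cover's measured angle. A computed outline check gave nonsense because of the shadows on the covers, so I did not use it.
- **Bystanders:** in the final pictures the pliers, the screw pot and both the green and turquoise look-alikes are where they started. I compared these by eye too. The gripper was clear of everything at hand-in.

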